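Clamp a lens barrel, load its optics and lock the retaining ring

TASK

Build up the lens barrel on its assembly base: turn the captive clamp nut clockwise with the fingers until the strap bears on the barrel's foot, drop in the lens, curved side up, then all the spacer rings laid out, then the filter, each flat in the bore, and put in the retaining ring and start its thread with the fingers. Then take the ring spanner, first tighten the clamp nut well and after it screw the retaining ring down tight on the stack, both clockwise. Finally stand the spanner upright on the bench clear of the base; leave the blower and the loupe where they are.

Things in the scene. Friction and masses are not known exactly. Their poses are not given: they have to be found in the camera images.
- base: steel assembly base fixed to the bench, plate 175 x 100 x 8 mm. Origin: on the bench under the middle of the low locating ring (3.5 mm high, 86 mm outside) in which the barrel stands; z up. The plate reaches 52 mm to its own -x and 123 mm to +x, where the toe clamp stands. Corner screws reach 14.5 mm up
- clamp: the toe clamp on the base, 88 mm to the base's +x: a flat steel strap 26 mm wide from there to over the barrel's foot flange, disc springs on it and a round captive nut on top; all go down together. Origin: on the stud's axis, on the strap's top, 23.6 mm above the bench at the start. The strap starts 1.6 mm above the flange
- clamp_nut (a joint): turning of the captive clamp nut in rad, 0 at the start, growing clockwise seen from above; 10 mm per turn downwards. Drag 0.1 N m. The strap touches the flange at 1.0 rad; from there the disc springs build up force, about 12 N per rad; end stop at 3.2 rad. About 1.3 to 1.5 rad is finger-tight, 2.2 to 2.7 rad is well tightened
- nut_top (a point): centre of the clamp nut's top face, 47.6 mm above the bench at the start; turns and sinks with the nut. Nut 44 mm across, 20 mm high, knurled, with a 32 mm hole 13 mm deep and four drive notches in its top (on this point's x and y), like the retaining ring's, for the same spanner
- strap_toe (a point): point on the barrel's foot flange where the strap's end presses, 13 mm above the bench
- barrel: open aluminium lens barrel, loose, about 300 g, standing in the base's locating ring (it would turn there if not clamped). Origin: centre of its underside, 8 mm above the bench, z up. Foot flange 74 mm across, 5 mm thick; body 63 mm outside; mouth 47 mm above the origin. Bore 47 mm clear all the way down to a flat closed seat 6 mm above the origin
- barrel_seat (a point): centre of the flat seat in the barrel on which the lens lies, 41 mm below the mouth
- barrel_mouth (a point): centre of the barrel's mouth, at rim height. The top 24 mm of the bore carry a coarse right-hand thread with three starts: lead 24 mm a turn, clockwise seen from above goes down; ridges 4 mm high stand in from 57 to 47 mm diameter, with grooves 4 mm high between them
- thread_start (a point): point at the mouth, 25.5 mm from the axis along the barrel's own x, where one of the three thread ridges begins (the others at 120 degrees each way). A lug enters from above just anticlockwise of a beginning and then runs clockwise under it
- lens: glass lens, 40 mm across, pale ground rim 9 mm high; its middle is domed upward another 2.6 mm (the dome sits in the spacer's hole), flat below; about 50 g. Origin: centre of the flat underside, z up towards the dome
- filter: flat dark filter glass in a thin black steel rim, 40 mm across, 6 mm thick, 40 g; both sides alike. Origin: centre of its underside, z up
- spacer_a: aluminium spacer ring, 40 mm across, 31 mm hole, 5 mm thick, mass 30 g; origin at the centre of its underside, z up. One to three such spacers, all alike, are laid out
- spacer_b: aluminium spacer ring, 40 mm across, 31 mm hole, 5 mm thick, mass 30 g; origin at the centre of its underside, z up. One to three such spacers, all alike, are laid out
- spacer_c: aluminium spacer ring, 40 mm across, 31 mm hole, 5 mm thick, mass 30 g; origin at the centre of its underside, z up. One to three such spacers, all alike, are laid out
- retaining_ring: steel retaining ring, 44 mm outside, 32 mm hole, 18 mm high, about 60 g, lying with its thread lugs down. Origin: centre of its underside, z up. Grip it across the 44 mm, near the top: it must stay proud of the mouth for the fingers. Once in the thread it has 1.5 mm axial play and its underside ends on the filter 11, 16 or 21 mm below the mouth with 3, 2 or 1 spacers
- ring_top (a point): centre of the retaining ring's top face, 18 mm above its underside. Four drive notches, 4 mm deep and 7 mm wide, open upward and lie on the ring's own x and y axes. When the ring lies on the filter about 20 degrees more take up the play, then it goes stiff within 5 degrees; 0.15 to 0.3 N m then clamps the stack well
- ring_lug (a point): one of the three thread lugs at the ring's foot, on the ring's own x (others at 120 degrees each way): 2.5 mm high, 7 mm wide, out to 53 mm diameter. Set on the mouth and turned clockwise, within 120 degrees the lugs drop in; the underside is then about 7 mm below the mouth, 11 mm of ring stand proud, and further clockwise turning screws it down
- spanner: ring spanner standing upright on its nose, 72 mm high, about 160 g. Origin: centre of the nose's underside, z up along its axis. From below: pilot nose 29 mm across, 8 mm high, which enters the ring's hole; shank 42 mm across from 8 to 30 mm; round handle above it
- spanner_tang (a point): lower end of one of the spanner's two tangs (at its own +x and -x, 16.5 to 21.5 mm from the axis, 6 mm wide, ends 4 mm above the spanner's origin). In the ring's notches they reach 3 to 4 mm down, the spanner's origin 10 to 11 mm above the ring's underside; tangs that miss ride 4 mm higher on the ring's top and drop in when turned up to 90 degrees
- spanner_handle (a point): middle of the spanner's round knurled handle, 36 mm across, from 30 to 72 mm above the spanner's origin; can be gripped from above at any yaw; 51 mm above the origin
- indicator_stand: dial indicator stand of the bench, fixed, in nobody's way but to be avoided: origin on the bench; its 58 x 50 mm foot (55 mm high) and its column (255 mm high) stand 77 mm from the origin along its own +y, the indicator hangs 75 mm to its -y, 90 to 200 mm up
- blower: red rubber dust blower, 58 mm across, 125 mm high, a bystander. Origin: centre of its underside
- eye_loupe: black eye loupe, 38 mm across, 33 mm high, a bystander. Origin: centre of its underside
Mind the look-alikes: they are no part of the job. Leave any green or orange look-alike of the spanner alone.

How it is judged:
By the outcome, as a careful person would: the job done as asked, in the order asked, and still so for the second after the job is handed in, with the robot touching nothing.
Of spacer_a, spacer_b, spacer_c only 1 to 3 are there at a start; the rules pass over those that are not, and their reading is None.
At some moment in a run one of lens, filter, spacer_a, spacer_b, spacer_c may be knocked a few centimetres aside while the robot is not near it.
It also fails if it takes over 210 s, if anything falls off the work surface, if the arm or the gripper's body presses on something with over 40 N, if the wrist force passes 120 N, or if a joint passes its speed limit or range.

ROBOT

A 6-joint arm with a two-finger parallel gripper is mounted at the origin on the work surface; the furniture and walls round the work are solid. World frame = base frame: x ahead of the robot, y to its left, z up, the work surface at z = 0. Lengths are in m, angles in rad, forces in N, time in s.
With the tool pointing down it reaches from about 0.325 to 0.925 m from the base axis. Payload 3.1 kg.
Tool frame: the origin (TCP) lies on the centre line of the jaws, within the pads' length; the fingertips stand 17 mm ahead of it and the grasp point (between the pads) lies 2 mm behind it; z points along the fingers, y is the line along which they close (so a half turn about z gives the same grasp; the last joint's range is limited). The gripper opens to 85 mm and grips with 20 to 120 N. Pads are 22 mm wide; open, the fingers measure 114 mm over their backs; the gripper's body (76 mm by 85 mm) begins 54 mm behind the grasp point. The pads swing forward as they close: fully open they stand 13 mm farther back than shut.
Start: joints at [-1.322, 0.217, 1.613, -0, 1.311, -0.112], TCP at [0.221, -0.585, 0.248] pointing down, gripper open.
Joint ranges: [-2.75, 2.75], [-0.78, 2.1], [0.31, 2.55], [-1.13, 4.27], [0.13, 2.63], [-2.58, 2.58]. Speed limits (rad/s): [2.79, 2.79, 3.14, 3.14, 3.14, 3.14].

INTERFACE

Orientations are given as a unit quaternion [x, y, z, w].
In Python, from cell import bot, eyes, workorder gives the robot as it stands. The module is installed in compiled form; this text tells all that it offers.
- The arm moves only by the tool step_arm, never from a script. Its argument "targets" is a list of rows, each an object of numbers: "x", "y", "z": the shift along the world's x, y, z in mm; "rx", "ry", "rz": the turn, a rotation vector about the world's x, y, z in degrees; "grip": the closure, from 0 (fully open) to 1 (shut). In form: [{"x": .., "y": .., "z": .., "rx": .., "ry": .., "rz": .., "grip": ..}, ...]. A call has 1 to 20 rows; each row shifts and turns the commanded pose from where the row before left it; what a row does not reach is not made up. A row lasts 1/12 s, in which the tool goes at most 41.7 mm and 7.16 degrees, less where a joint would pass 70% of its speed; a pose out of reach is approached as far as the arm can. A call is refused whole if a number of a shift passes 41.7 or a number of a turn 7.16, either way. A call with a gripper value outside its range is refused whole. The fingers move at their own pace and stop on an object; "newtons" is the grip in N (left out, the last holds). Time passes only in rows, so rows that do not move let the fingers close. It gives the time, the measured TCP pose, the force, the opening and the grip force at its end, in the units of the state.
- bot.state(): the state, without advancing time (a new reading comes with each control period).
- eyes.capture(name): name is "scene" or "top" or "wrist"; returns a dict with "img" (420x560x3 uint8, red, green, blue), "z_map" (420x560 float32, m along the optical axis (not along the pixel's ray), 0 where there is no reading), "camera_matrix" (3x3 intrinsics, pixels), "k1" (the pictures are not rectified: a ray, as slopes to the right and down, at radius r is drawn at 1 + k1 r^2 times it, then the intrinsics apply), "R" (3x3) and "t" (3): a world point X has camera coordinates R X + t. Camera axes: x right, y down, z forward; pixel columns grow to the right and rows downward; lengths in m; the calibration is good to about 2 mm. A picture is of the moment at which its call begins.
- workorder.close_job(): hands the job in; it is judged then, once.
The state is a dict: "clock": time; "qpos": joint angles; "dq": joint speeds; "tau": joint torques, N m; "eef_pos": TCP position; "eef_rot": TCP orientation; "wrist_force": force on the tool from outside, world axes, zero at the start; "ft_torque": the same for the moment, N m; "opening": finger opening in m; "grasp_force": force on a finger pad.
Only numpy, scipy, OpenCV 4.12 (cv2) and the standard library are available. Lean on these libraries where they do the work, as an engineer would, in place of code of your own. Each camera call takes 0.05 s, during which the arm holds its last target. There are 200 camera calls.

## Working session

There is one attempt and no reset: what is moved stays moved. The work goes in short steps, Python scripts to look and compute and a tool call to move; the robot and the scene stay as the last step left them, time stands still between calls to the robot, and variables do not carry over. Pictures are saved under pics/ and viewed, at most 14 in all, crops included, and the job is handed in when it is done.

Besides the shell and the picture viewer there is one more tool, called after ">>>" as name(argument=value, ...), one argument or row to a line, values as JSON. step_arm: Moves the arm, as the interface text tells. Its arguments: {"type":"object","properties":{"targets":{"type":"array","items":{"type":"object","properties":{"x":{"type":"number"},"y":{"type":"number"},"z":{"type":"number"},"rx":{"type":"number"},"ry":{"type":"number"},"rz":{"type":"number"},"grip":{"type":"number"}}}},"newtons":{"type":"number"}},"required":["targets"]}

```bash
mkdir -p pics; cat > h.py <<'E'
import numpy as np, cv2
from cell import bot, eyes, workorder
def und(c,uv):
    K=c["camera_matrix"]; uv=np.atleast_2d(np.float64(uv))
    d=(uv-[K[0,2],K[1,2]])/[K[0,0],K[1,1]]
    s=d.copy()
    for _ in range(30): s=d/(1+c["k1"]*(s**2).sum(1,keepdims=True))
    return s
def ray(c,uv):
    s=und(c,uv); D=np.c_[s,np.ones(len(s))]@c["R"]; return -c["R"].T@c["t"],D
def plane(c,uv,z):
    o,D=ray(c,uv); return o+D*((z-o[2])/D[:,2])[:,None]
def proj(c,X):
    p=np.atleast_2d(X)@c["R"].T+c["t"]; s=p[:,:2]/p[:,2:]
    s=s*(1+c["k1"]*(s**2).sum(1,keepdims=True)); K=c["camera_matrix"]
    return s*[K[0,0],K[1,1]]+[K[0,2],K[1,2]]
def cloud(c):
    h,w=c["z_map"].shape; v,u=np.mgrid[:h,:w]
    s=und(c,np.c_[u.ravel(),v.ravel()]); z=c["z_map"].ravel()[:,None]
    P=(np.c_[s,np.ones(len(s))]*z-c["t"])@c["R"]; P[z[:,0]==0]=np.nan
    return P.reshape(h,w,3)
def save(c,n,crop=None,f=1):
    im=c["img"][:,:,::-1]
    if crop: im=im[crop[1]:crop[3],crop[0]:crop[2]]
    cv2.imwrite(f"pics/{n}.png",cv2.resize(im,None,fx=f,fy=f,interpolation=cv2.INTER_CUBIC))
E
python3 - <<'E'
from h import *
import pickle
d={n:eyes.capture(n) for n in("scene","top","wrist")}
pickle.dump(d,open("c0.pkl","wb"))
save(d["top"],"top0",None,1.4); save(d["scene"],"scene0",None,1.4)
for n,c in d.items(): print(n,(-c["R"].T@c["t"]).round(3),c["R"][2].round(2),c["camera_matrix"][0,0],c["k1"])
print(bot.state())
E
```

```text
scene [0.262 0.451 0.975] [ 0.29 -0.43 -0.86] 441.26171872906633 -0.015014266012973601
top [0.4   0.008 1.257] [ 0.13 -0.02 -0.99] 465.91970727611533 0.0556190651091015
wrist [ 0.292 -0.558  0.373] [-0.28 -0.1  -0.95] 370.61155534936796 -0.072718190200709
{'clock': 0.15, 'qpos': array([-1.32217653e+00,  2.17550625e-01,  1.61458223e+00, -5.64099343e-06,
        1.31130986e+00, -1.12222768e-01]), 'dq': array([ 0.00017301, -0.00011723, -0.00315288, -0.00071663, -0.00110126,
       -0.00071946]), 'tau': array([ 1.19304670e-03, -3.97447836e+01, -3.04416060e+01, -1.31042407e-04,
        5.80146356e-03,  1.81426850e-05]), 'eef_pos': array([ 0.22052212, -0.58416455,  0.24727827]), 'eef_rot': array([ 9.83767632e-01,  1.79444670e-01, -6.57559074e-05, -9.22694844e-04]), 'wrist_force': array([-0.44364946,  0.93859912, -0.32643372]), 'ft_torque': array([ 0.02215086, -0.06376457,  0.01678148]), 'grasp_force': 0.0, 'opening': 0.0858060152958542}
```

View pics/top0.png

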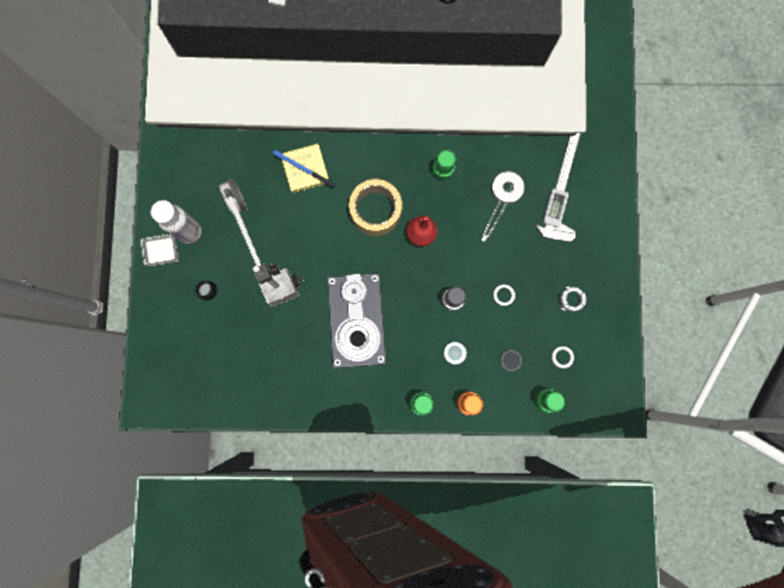

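View pics/scene0.png

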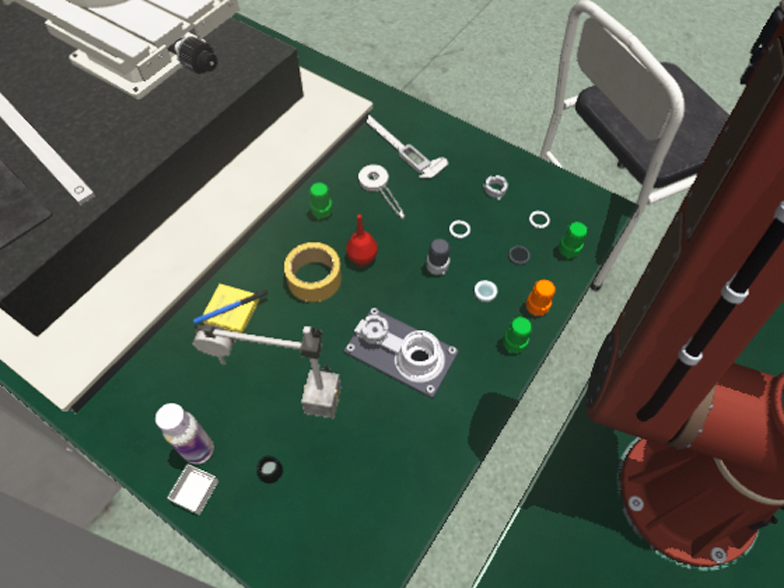

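The top view shows the base with barrel (357,340) and clamp nut (352,290), spanner (455,297), lens (455,352), filter (511,360), two spacers (504,295) and (563,357), and the retaining ring (572,298). The green and orange spanners are look-alikes. I'll measure these from both views.

```bash
python3 - <<'E'
from h import *
import pickle
d=pickle.load(open("c0.pkl","rb"))
c=d["top"];P=cloud(c); Ps=cloud(d["scene"])
print(np.nanmedian(P[240:300,120:220,2]))
items=dict(barrel=(357,340),nut=(352,290),spanner=(455,297),lens=(455,352),filt=(511,360),spA=(504,295),spB=(563,357),ring=(572,298),orange=(470,404),green2=(422,404),green3=(552,400),blower=(422,230))
for n,p in items.items():
    u,v=int(p[0]/1.4),int(p[1]/1.4); r=22
    p0=P[v,u]; 
    for nm,Q in(("top",P),("scene",Ps)):
        q=Q.reshape(-1,3); q=q[~np.isnan(q).any(1)]
        ctr=plane(c,[[p[0]/1.4,p[1]/1.4]],0.02)[0]
        m=(np.hypot(*(q[:,:2]-ctr[:2]).T)<0.045)&(q[:,2]>0.0035)&(q[:,2]<0.15)
        q=q[m]
        if len(q)==0: print(n,nm,"none",ctr.round(3)); continue
        zt=np.percentile(q[:,2],97); t=q[q[:,2]>zt-0.003]
        (cx,cy),rr=cv2.minEnclosingCircle(np.float32(t[:,:2]*1000))
        print(n,nm,ctr[:2].round(3),"N",len(q),"ztop",zt.round(4),"circ",round(cx,1),round(cy,1),round(rr,1))
E
```

```text
0.000345991009415501
barrel top [0.462 0.048] N 893 ztop 0.0562 circ 465.9 48.6 31.3
barrel scene [0.462 0.048] N 1128 ztop 0.0553 circ 469.8 49.7 32.2
nut top [0.557 0.06 ] N 778 ztop 0.0496 circ 553.7 57.2 22.1
nut scene [0.557 0.06 ] N 891 ztop 0.0484 circ 557.5 58.5 22.7
spanner top [ 0.547 -0.137] N 280 ztop 0.0749 circ 543.9 -132.4 16.7
spanner scene [ 0.547 -0.137] N 361 ztop 0.0743 circ 548.2 -130.7 16.8
lens top [ 0.443 -0.138] N 259 ztop 0.0141 circ 441.9 -138.0 19.1
lens scene [ 0.443 -0.138] N 201 ztop 0.0136 circ 445.2 -135.1 20.0
filt top [ 0.43  -0.243] N 230 ztop 0.01 circ 432.9 -241.4 22.0
filt scene [ 0.43  -0.243] N 143 ztop 0.0088 circ 430.6 -245.7 22.7
spA top [ 0.553 -0.231] N 124 ztop 0.0085 circ 552.6 -220.7 39.9
spA scene [ 0.553 -0.231] N 72 ztop 0.0082 circ 567.9 -230.2 25.7
spB top [ 0.437 -0.341] N 156 ztop 0.0081 circ 430.9 -341.1 41.8
spB scene [ 0.437 -0.341] N 75 ztop 0.0083 circ 447.9 -332.7 28.6
ring top [ 0.55  -0.361] N 211 ztop 0.0224 circ 549.0 -363.6 21.6
ring scene [ 0.55  -0.361] N 185 ztop 0.0206 circ 550.9 -361.5 23.2
orange top [ 0.347 -0.166] N 311 ztop 0.0752 circ 351.6 -161.0 16.8
orange scene [ 0.347 -0.166] N 402 ztop 0.0744 circ 353.7 -160.0 16.8
green2 top [ 0.345 -0.076] N 276 ztop 0.075 circ 348.1 -72.5 16.4
green2 scene [ 0.345 -0.076] N 402 ztop 0.0744 circ 351.2 -71.3 16.8
green3 top [ 0.357 -0.319] N 348 ztop 0.0758 circ 358.8 -308.4 16.2
green3 scene [ 0.357 -0.319] N 378 ztop 0.0742 circ 360.7 -308.1 16.9
blower top [ 0.677 -0.073] N 412 ztop 0.1102 circ 675.3 -71.4 4.4
blower scene [ 0.677 -0.073] N 473 ztop 0.113 circ 680.1 -70.7 4.5
```

>>> step_arm(
  targets=[
    {"x":16,"y":35},
    {"x":16,"y":35},
    {"x":16,"y":35},
    {"x":16,"y":35},
    {"x":16,"y":35},
    {"x":16,"y":35},
    {"x":16,"y":35},
    {"x":16,"y":35},
    {"x":16,"y":35},
    {"x":16,"y":35},
    {"x":16,"y":35},
    {"x":16,"y":35},
    {"x":16,"y":35},
    {"x":16,"y":35},
    {"x":16,"y":35},
    {"x":16,"y":35},
    {"x":16,"y":35},
    {"x":16,"y":35,"z":-20},
    {"z":-20,"grip":0.4},
    {"z":-10},
  ],
)

```text
invalid input at $.targets[0]: expected keys x, y, z, rx, ry, rz, grip
```

```bash
python3 - <<'E'
from h import *
import pickle
c=eyes.capture("wrist"); pickle.dump(c,open("w1.pkl","wb")); save(c,"w1",None,1.4)
s=bot.state(); print(s["eef_pos"],s["eef_rot"],s["opening"],s["clock"],s["wrist_force"])
P=cloud(c); 
for uv in [(280,60),(280,380)]: print(P[uv[1],uv[0]])
E
```

```text
[ 0.22056474 -0.58426197  0.24743561] [ 9.83764025e-01  1.79465109e-01 -4.90030025e-05 -7.84004252e-04] 0.08490820063605319 0.2 [-0.44427057 -1.02208723  0.02060861]
[ 0.36918626 -0.52302517 -0.73970176]
[-0.05070773 -0.68542539 -0.02007652]
```

View pics/w1.png

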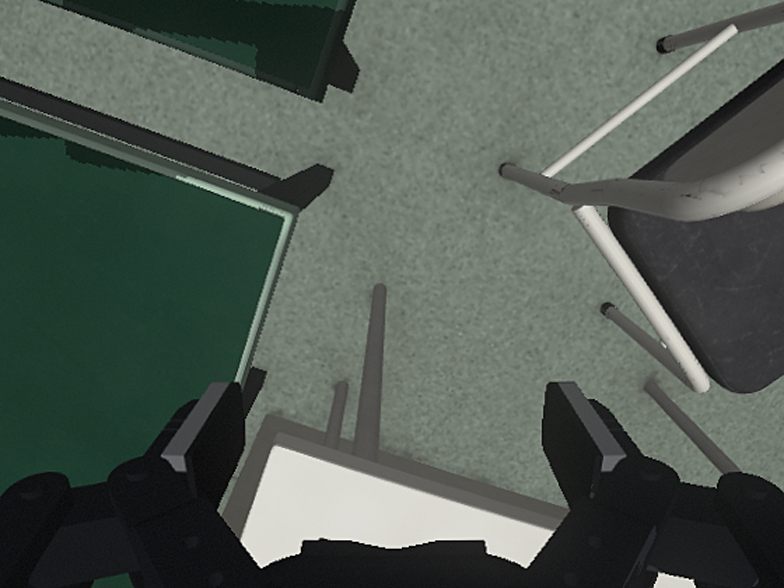

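The move was refused because every row needs all its keys. The wrist view shows the open fingertips at (205,430) and (580,430), so the camera sees ahead of the tool's +x.

>>> step_arm(
  targets=[
    {"x":16,"y":35,"z":0,"rx":0,"ry":0,"rz":0,"grip":0.4},
    {"x":16,"y":35,"z":0,"rx":0,"ry":0,"rz":0,"grip":0.4},
    {"x":16,"y":35,"z":0,"rx":0,"ry":0,"rz":0,"grip":0.4},
    {"x":16,"y":35,"z":0,"rx":0,"ry":0,"rz":0,"grip":0.4},
    {"x":16,"y":35,"z":0,"rx":0,"ry":0,"rz":0,"grip":0.4},
    {"x":16,"y":35,"z":0,"rx":0,"ry":0,"rz":0,"grip":0.4},
    {"x":16,"y":35,"z":0,"rx":0,"ry":0,"rz":0,"grip":0.4},
    {"x":16,"y":35,"z":0,"rx":0,"ry":0,"rz":0,"grip":0.4},
    {"x":16,"y":35,"z":0,"rx":0,"ry":0,"rz":0,"grip":0.4},
    {"x":16,"y":35,"z":0,"rx":0,"ry":0,"rz":0,"grip":0.4},
    {"x":16,"y":35,"z":0,"rx":0,"ry":0,"rz":0,"grip":0.4},
    {"x":16,"y":35,"z":0,"rx":0,"ry":0,"rz":0,"grip":0.4},
    {"x":16,"y":35,"z":0,"rx":0,"ry":0,"rz":0,"grip":0.4},
    {"x":16,"y":35,"z":0,"rx":0,"ry":0,"rz":0,"grip":0.4},
    {"x":16,"y":35,"z":0,"rx":0,"ry":0,"rz":0,"grip":0.4},
    {"x":16,"y":35,"z":0,"rx":0,"ry":0,"rz":0,"grip":0.4},
    {"x":16,"y":35,"z":0,"rx":0,"ry":0,"rz":0,"grip":0.4},
    {"x":8,"y":30,"z":-20,"rx":0,"ry":0,"rz":0,"grip":0.4},
    {"x":0,"y":0,"z":-20,"rx":0,"ry":0,"rz":0,"grip":0.4},
    {"x":0,"y":0,"z":-10,"rx":0,"ry":0,"rz":0,"grip":0.4},
  ],
)

```text
clock: 1.87
eef_pos: [0.4994, 0.0421, 0.1959]
eef_rot: [0.983, 0.181, -0.002, -0.0]
wrist_force: [-0.5, -0.4, -0.7]
opening: 0.0512
grasp_force: 0.0
```

```bash
python3 - <<'E'
from h import *
import pickle
c=eyes.capture("wrist"); pickle.dump(c,open("w1.pkl","wb")); save(c,"w2",None,1.4)
s=bot.state(); print(s["eef_pos"],s["eef_rot"],s["opening"],s["clock"],s["wrist_force"])
E
```

```text
[0.49791722 0.0411003  0.19405756] [ 9.83586126e-01  1.80401816e-01 -3.61120339e-03 -6.89884776e-04] 0.051408539898568535 1.9167 [-0.30364374 -0.71721027 -2.00127076]
```

View pics/w2.png

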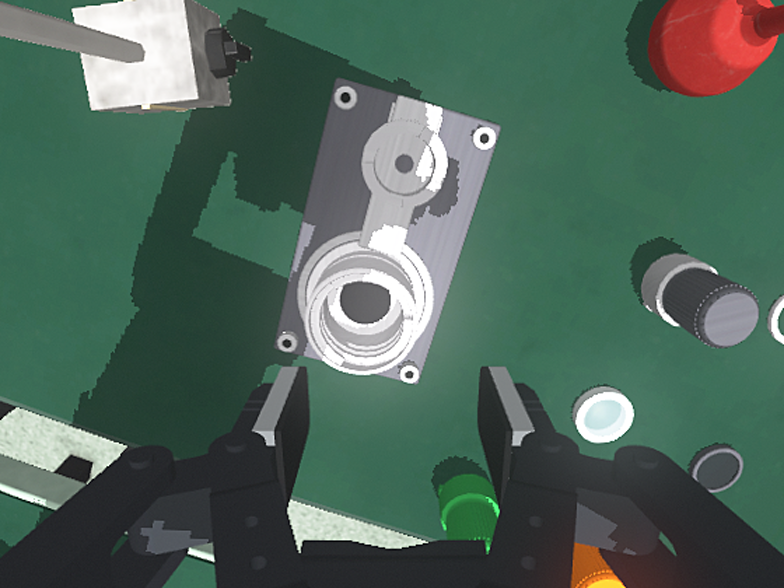

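The wrist view shows the nut centre near (404,163), the barrel mouth near (362,322) and the fingers at (290,400) and (500,400). Next I'll fit the tops.

```bash
cat >> h.py <<'E'
def fitc(q):
    A=np.c_[2*q[:,:2],np.ones(len(q))]; x=np.linalg.lstsq(A,(q[:,:2]**2).sum(1),rcond=None)[0]
    return x[0],x[1],np.sqrt(x[2]+x[0]**2+x[1]**2)
def top(P,ctr,rad,zlo,zhi):
    q=P.reshape(-1,3); q=q[~np.isnan(q).any(1)]
    q=q[(np.hypot(*(q[:,:2]-ctr).T)<rad)&(q[:,2]>zlo)&(q[:,2]<zhi)]
    h=cv2.convexHull(np.float32(q[:,:2]*1e3))[:,0]
    # resample hull evenly
    h2=np.r_[h,h[:1]]; L=np.r_[0,np.cumsum(np.hypot(*np.diff(h2,axis=0).T))]
    s=np.linspace(0,L[-1],200)[:-1]; h=np.c_[np.interp(s,L,h2[:,0]),np.interp(s,L,h2[:,1])]
    for _ in range(3):
        f=fitc(h); e=abs(np.hypot(h[:,0]-f[0],h[:,1]-f[1])-f[2]); h=h[e<max(1.0,1.5*np.median(e))]
    return np.round(f,1),round(float(np.median(q[:,2]))*1e3,1),len(q)
E
python3 - <<'E'
from h import *
import pickle
c=pickle.load(open("w1.pkl","rb")); P=cloud(c)
print("nut",top(P,[.556,.058],.035,.043,.056)); print("barrel",top(P,[.468,.049],.045,.05,.062))
for n,a,z0,z1 in(("spanner",[.546,-.131],.069,.082),("lens",[.443,-.137],.006,.02),("filter",[.432,-.243],.004,.012)):
    try: print(n,top(P,a,.04,z0,z1))
    except Exception as e: print(n,e)
# bench height; finger tips in tool frame
q=P.reshape(-1,3); print("bench",np.nanmedian(P[150:200,60:120,2]))
from scipy.spatial.transform import Rotation as R
s=bot.state(); T=R.from_quat(s["eef_rot"]).as_matrix(); 
f=(P-s["eef_pos"])@T
g=f.reshape(-1,3); g=g[~np.isnan(g).any(1)]; g=g[(g[:,2]<.04)&(g[:,2]>-.02)&(abs(g[:,0])<.03)&(abs(g[:,1])<.08)]
print("tips z",np.percentile(g[:,2],[50,90,99,100]).round(4)); 
for sg in(-1,1):
  k=g[(g[:,1]*sg>0)&(g[:,2]>0)]; print(sg,k.min(0).round(4),k.max(0).round(4))
E
```

```text
nut (array([554.6,  57.1,  21.9]), 47.6, 1423)
barrel (array([466.9,  48.9,  31.5]), 54.1, 1924)
spanner (array([ 545.2, -131.6,   17.3]), 72.0, 1490)
lens (array([ 443.1, -137.2,   20.4]), 9.8, 1211)
filter (array([ 430.9, -244.2,   20. ]), 5.1, 801)
bench 0.0006108365346315466
tips z [-0.008   0.0045  0.0101  0.0124]
-1 [-0.0103 -0.0388  0.    ] [ 0.0125 -0.0251  0.0119]
1 [-0.0101  0.0254  0.    ] [0.0128 0.0395 0.0124]
```

>>> step_arm(
  targets=[
    {"x":14,"y":4,"z":0,"rx":0,"ry":0,"rz":6,"grip":0.3},
    {"x":14,"y":4,"z":0,"rx":0,"ry":0,"rz":6,"grip":0.3},
    {"x":14,"y":4,"z":-30,"rx":0,"ry":0,"rz":6,"grip":0.3},
    {"x":13,"y":4,"z":-30,"rx":0,"ry":0,"rz":6,"grip":0.3},
    {"x":0,"y":0,"z":-30,"rx":0,"ry":0,"rz":0,"grip":0.3},
    {"x":0,"y":0,"z":-10,"rx":0,"ry":0,"rz":0,"grip":0.3},
    {"x":0,"y":0,"z":0,"rx":0,"ry":0,"rz":0,"grip":0.3},
    {"x":0,"y":0,"z":0,"rx":0,"ry":0,"rz":0,"grip":0.3},
    {"x":0,"y":0,"z":0,"rx":0,"ry":0,"rz":0,"grip":0.3},
  ],
)

```text
clock: 2.67
eef_pos: [0.557, 0.0556, 0.1005]
eef_rot: [0.925, 0.38, 0.002, 0.001]
wrist_force: [0.2, 0.2, 0.2]
opening: 0.0599
grasp_force: 0.0
```

>>> step_arm(
  newtons=50,
  targets=[
    {"x":-2.5,"y":1.5,"z":-20,"rx":0,"ry":0,"rz":0,"grip":0.3},
    {"x":0,"y":0,"z":-20,"rx":0,"ry":0,"rz":0,"grip":0.3},
    {"x":0,"y":0,"z":-15,"rx":0,"ry":0,"rz":0,"grip":0.3},
    {"x":0,"y":0,"z":0,"rx":0,"ry":0,"rz":0,"grip":0.3},
    {"x":0,"y":0,"z":0,"rx":0,"ry":0,"rz":0,"grip":0.3},
    {"x":0,"y":0,"z":0,"rx":0,"ry":0,"rz":0,"grip":0.6},
    {"x":0,"y":0,"z":0,"rx":0,"ry":0,"rz":0,"grip":0.6},
    {"x":0,"y":0,"z":0,"rx":0,"ry":0,"rz":0,"grip":0.6},
    {"x":0,"y":0,"z":0,"rx":0,"ry":0,"rz":0,"grip":0.6},
  ],
)

```text
clock: 3.42
eef_pos: [0.5553, 0.0575, 0.0461]
eef_rot: [0.925, 0.38, 0.002, 0.001]
wrist_force: [-1.0, -0.6, 6.5]
opening: 0.0428
grasp_force: 50.7
```

>>> step_arm(
  targets=[
    {"x":0,"y":0,"z":-0.2,"rx":0,"ry":0,"rz":-6.7,"grip":0.6},
    {"x":0,"y":0,"z":-0.2,"rx":0,"ry":0,"rz":-6.7,"grip":0.6},
    {"x":0,"y":0,"z":-0.2,"rx":0,"ry":0,"rz":-6.7,"grip":0.6},
    {"x":0,"y":0,"z":-0.2,"rx":0,"ry":0,"rz":-6.7,"grip":0.6},
    {"x":0,"y":0,"z":-0.2,"rx":0,"ry":0,"rz":-6.7,"grip":0.6},
    {"x":0,"y":0,"z":-0.2,"rx":0,"ry":0,"rz":-6.7,"grip":0.6},
    {"x":0,"y":0,"z":-0.2,"rx":0,"ry":0,"rz":-6.7,"grip":0.6},
    {"x":0,"y":0,"z":-0.2,"rx":0,"ry":0,"rz":-6.7,"grip":0.6},
    {"x":0,"y":0,"z":-0.2,"rx":0,"ry":0,"rz":-6.7,"grip":0.6},
    {"x":0,"y":0,"z":-0.2,"rx":0,"ry":0,"rz":-6.7,"grip":0.6},
    {"x":0,"y":0,"z":-0.2,"rx":0,"ry":0,"rz":-6.7,"grip":0.6},
    {"x":0,"y":0,"z":0,"rx":0,"ry":0,"rz":-6.7,"grip":0.6},
    {"x":0,"y":0,"z":0,"rx":0,"ry":0,"rz":0,"grip":0.6},
    {"x":0,"y":0,"z":0,"rx":0,"ry":0,"rz":0,"grip":0.6},
    {"x":0,"y":0,"z":0,"rx":0,"ry":0,"rz":0,"grip":0.6},
  ],
)

```text
clock: 4.67
eef_pos: [0.5553, 0.0573, 0.0439]
eef_rot: [0.952, -0.307, 0.002, -0.0]
wrist_force: [-1.1, -1.2, 7.0]
opening: 0.0428
grasp_force: 50.8
```

```bash
python3 - <<'E'
from h import *
s=bot.state(); print(s["eef_pos"],s["eef_rot"],s["ft_torque"],s["wrist_force"],s["opening"],s["grasp_force"])
E
```

```text
[0.55533453 0.05731548 0.04389204] [ 9.51786622e-01 -3.06753370e-01  2.13061028e-03 -2.39904219e-04] [-0.35743617  0.32289172 -0.11947458] [-1.07262822 -1.22584137  6.95312544] 0.04280855293058616 50.80087507143617
```

>>> step_arm(
  targets=[
    {"x":0,"y":0,"z":0,"rx":0,"ry":0,"rz":0,"grip":0.35},
    {"x":0,"y":0,"z":0,"rx":0,"ry":0,"rz":0,"grip":0.35},
    {"x":0,"y":0,"z":0,"rx":0,"ry":0,"rz":0,"grip":0.35},
    {"x":0,"y":0,"z":30,"rx":0,"ry":0,"rz":0,"grip":0.35},
    {"x":0,"y":0,"z":40,"rx":0,"ry":0,"rz":6,"grip":0.35},
    {"x":-20,"y":0,"z":40,"rx":0,"ry":0,"rz":6,"grip":0.35},
    {"x":-20,"y":0,"z":10,"rx":0,"ry":0,"rz":6,"grip":0.35},
    {"x":-10,"y":0,"z":0,"rx":0,"ry":0,"rz":6,"grip":0.35},
    {"x":0,"y":0,"z":0,"rx":0,"ry":0,"rz":6,"grip":0.35},
    {"x":0,"y":0,"z":0,"rx":0,"ry":0,"rz":6,"grip":0.35},
    {"x":0,"y":0,"z":0,"rx":0,"ry":0,"rz":0,"grip":0.35},
    {"x":0,"y":0,"z":0,"rx":0,"ry":0,"rz":0,"grip":0.35},
  ],
)

```text
clock: 5.67
eef_pos: [0.5044, 0.0578, 0.1583]
eef_rot: [1.0, 0.001, -0.0, -0.0]
wrist_force: [-0.8, 0.1, -0.2]
opening: 0.0554
grasp_force: 0.0
```

```bash
python3 - <<'E'
from h import *
import pickle
c=eyes.capture("wrist"); pickle.dump(c,open("w2.pkl","wb")); save(c,"w3",(130,60,430,300),2.6)
s=bot.state(); print(s["eef_pos"],s["eef_rot"],s["opening"],s["clock"],s["wrist_force"])
P=cloud(c)
print("nut",top(P,[.555,.057],.035,.040,.053)); print("barrel",top(P,[.468,.049],.045,.05,.062))
E
```

```text
[0.50445258 0.0577982  0.15820466] [ 9.99999319e-01  1.16075552e-03 -1.10071385e-04 -5.26636392e-05] 0.055801730687992476 5.7167 [-0.77823392 -0.10621606 -0.42243597]
nut (array([554.6,  57. ,  22. ]), 45.3, 1865)
barrel (array([466.9,  48.8,  31.6]), 54.2, 2453)
```

View pics/w3.png

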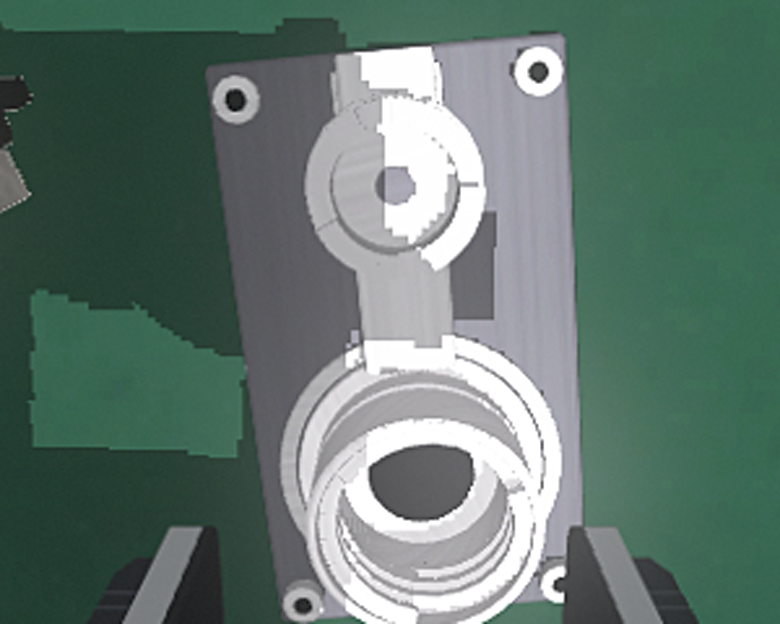

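The nut has sunk 2.3 mm, which matches 1.4 rad. Now the lens.

>>> step_arm(
  targets=[
    {"x":-9,"y":-28,"z":0,"rx":0,"ry":0,"rz":0,"grip":0.35},
    {"x":-9,"y":-28,"z":0,"rx":0,"ry":0,"rz":0,"grip":0.35},
    {"x":-9,"y":-28,"z":0,"rx":0,"ry":0,"rz":0,"grip":0.35},
    {"x":-9,"y":-28,"z":0,"rx":0,"ry":0,"rz":0,"grip":0.35},
    {"x":-9,"y":-28,"z":0,"rx":0,"ry":0,"rz":0,"grip":0.35},
    {"x":-9,"y":-28,"z":-10,"rx":0,"ry":0,"rz":0,"grip":0.35},
    {"x":-7,"y":-27,"z":-10,"rx":0,"ry":0,"rz":0,"grip":0.35},
    {"x":0,"y":0,"z":0,"rx":0,"ry":0,"rz":0,"grip":0.35},
    {"x":0,"y":0,"z":0,"rx":0,"ry":0,"rz":0,"grip":0.35},
    {"x":0,"y":0,"z":0,"rx":0,"ry":0,"rz":0,"grip":0.35},
  ],
)

```text
clock: 6.55
eef_pos: [0.4437, -0.137, 0.1383]
eef_rot: [1.0, 0.002, -0.0, -0.0]
wrist_force: [0.3, 0.5, -0.4]
opening: 0.0555
grasp_force: 0.0
```

```bash
cat > m.py <<'E'
from h import *
import sys
x,y,r,z0,z1=[float(a) for a in sys.argv[1:6]]
c=eyes.capture("wrist"); s=bot.state(); print(s["eef_pos"].round(4),s["eef_rot"].round(4),round(s["clock"],2))
P=cloud(c); f,z,n=top(P,[x,y],r,z0,z1); print(f,z,n,"d(mm)",(f[:2]-s["eef_pos"][:2]*1e3).round(1))
f,z,n=top(P,f[:2]/1e3,r*.8,z0,z1); print(f,z,n,"d(mm)",(f[:2]-s["eef_pos"][:2]*1e3).round(1))
E
python3 m.py .443 -.137 .035 .006 .016
```

```text
[ 0.444  -0.1367  0.1385] [ 1.0e+00  2.2e-03  2.0e-04 -2.0e-04] 6.6
[ 443.  -137.3   20.1] 10.0 2393 d(mm) [-1.  -0.6]
[ 443.  -137.3   20.1] 10.0 2393 d(mm) [-1.  -0.6]
```

>>> step_arm(
  newtons=30,
  targets=[
    {"x":-1,"y":-0.5,"z":-40,"rx":0,"ry":0,"rz":0,"grip":0.38},
    {"x":0,"y":0,"z":-40,"rx":0,"ry":0,"rz":0,"grip":0.38},
    {"x":0,"y":0,"z":-30,"rx":0,"ry":0,"rz":0,"grip":0.38},
    {"x":0,"y":0,"z":-10.5,"rx":0,"ry":0,"rz":0,"grip":0.38},
    {"x":0,"y":0,"z":0,"rx":0,"ry":0,"rz":0,"grip":0.38},
    {"x":0,"y":0,"z":0,"rx":0,"ry":0,"rz":0,"grip":0.38},
    {"x":0,"y":0,"z":0,"rx":0,"ry":0,"rz":0,"grip":0.65},
    {"x":0,"y":0,"z":0,"rx":0,"ry":0,"rz":0,"grip":0.65},
    {"x":0,"y":0,"z":0,"rx":0,"ry":0,"rz":0,"grip":0.65},
    {"x":0,"y":0,"z":0,"rx":0,"ry":0,"rz":0,"grip":0.65},
    {"x":0,"y":0,"z":0,"rx":0,"ry":0,"rz":0,"grip":0.65},
  ],
)

```text
clock: 7.52
eef_pos: [0.4447, -0.1384, 0.0201]
eef_rot: [1.0, 0.002, 0.002, 0.001]
wrist_force: [0.4, 3.2, 6.7]
opening: 0.0377
grasp_force: 30.1
```

>>> step_arm(
  targets=[
    {"x":0,"y":0,"z":10,"rx":0,"ry":0,"rz":0,"grip":0.65},
    {"x":0,"y":0,"z":20,"rx":0,"ry":0,"rz":0,"grip":0.65},
    {"x":0,"y":0,"z":30,"rx":0,"ry":0,"rz":0,"grip":0.65},
    {"x":0,"y":0,"z":40,"rx":0,"ry":0,"rz":0,"grip":0.65},
    {"x":0,"y":0,"z":0,"rx":0,"ry":0,"rz":0,"grip":0.65},
    {"x":0,"y":0,"z":0,"rx":0,"ry":0,"rz":0,"grip":0.65},
    {"x":0,"y":0,"z":0,"rx":0,"ry":0,"rz":0,"grip":0.65},
  ],
)

```text
clock: 8.1
eef_pos: [0.4425, -0.1379, 0.1185]
eef_rot: [1.0, 0.002, 0.001, 0.0]
wrist_force: [-0.4, 0.2, -1.7]
opening: 0.0377
grasp_force: 30.3
```

```bash
cat > held.py <<'E'
from h import *
import pickle,sys
c=eyes.capture("wrist"); s=bot.state(); print(s["eef_pos"].round(4),s["eef_rot"].round(4),round(s["clock"],2),s["opening"])
from scipy.spatial.transform import Rotation as R
T=R.from_quat(s["eef_rot"]).as_matrix(); f=(cloud(c)-s["eef_pos"])@T
g=f.reshape(-1,3); g=g[~np.isnan(g).any(1)]; g=g[(g[:,2]<.03)&(g[:,2]>-.02)&(abs(g[:,0])<.035)]
k=g[(abs(g[:,1])>.022)&(abs(g[:,1])<.034)&(g[:,2]>-.01)]; print("tips max z",np.percentile(k[:,2],[99,100]).round(4))
k=g[(abs(g[:,1])<.017)]; print("obj n",len(k),"z pct",np.percentile(k[:,2],[5,25,50,75,95,99]).round(4),"x",np.percentile(k[:,0],[0.5,99.5]).round(4))
m=(k[:,2]<np.median(k[:,2])+.003)&(k[:,2]>np.median(k[:,2])-.003); A=np.c_[k[m,:2],np.ones(m.sum())]
print("tilt deg",np.degrees(np.linalg.lstsq(A,k[m,2],rcond=None)[0][:2]).round(1)); save(c,"held_"+sys.argv[1],(100,180,460,420),2)
E
python3 held.py lens
```

```text
[ 0.4416 -0.1374  0.1173] [ 1.0e+00  2.3e-03 -7.0e-04 -3.0e-04] 8.15 0.03770798680405974
tips max z [0.0107 0.0125]
obj n 6562 z pct [0.007  0.0081 0.0091 0.0098 0.0136 0.0173] x [-0.0198  0.0195]
tilt deg [ 0.8 -0.4]
```

View pics/held_lens.png

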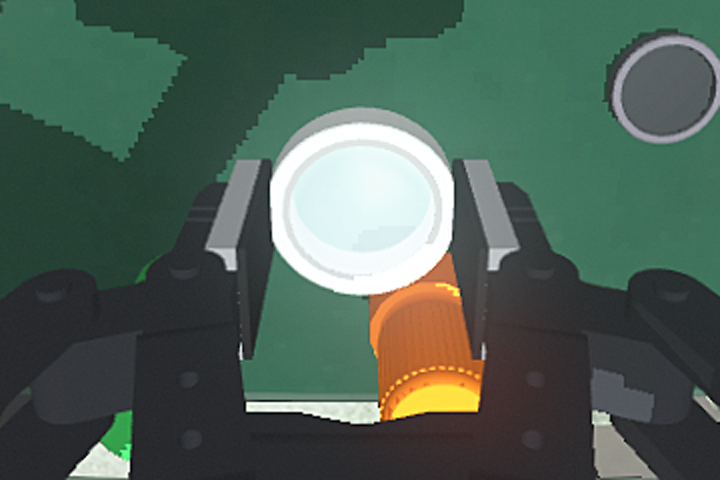

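The lens is held level near the tips and centred at (362,205). I'll carry it over the barrel.

>>> step_arm(
  targets=[
    {"x":4,"y":31,"z":0,"rx":0,"ry":0,"rz":0,"grip":0.65},
    {"x":4,"y":31,"z":0,"rx":0,"ry":0,"rz":0,"grip":0.65},
    {"x":4,"y":31,"z":0,"rx":0,"ry":0,"rz":0,"grip":0.65},
    {"x":4,"y":31,"z":0,"rx":0,"ry":0,"rz":0,"grip":0.65},
    {"x":4,"y":31,"z":0,"rx":0,"ry":0,"rz":0,"grip":0.65},
    {"x":4,"y":31,"z":0,"rx":0,"ry":0,"rz":0,"grip":0.65},
    {"x":0,"y":0,"z":-20,"rx":0,"ry":0,"rz":0,"grip":0.65},
    {"x":0,"y":0,"z":-10,"rx":0,"ry":0,"rz":0,"grip":0.65},
    {"x":0,"y":0,"z":0,"rx":0,"ry":0,"rz":0,"grip":0.65},
    {"x":0,"y":0,"z":0,"rx":0,"ry":0,"rz":0,"grip":0.65},
    {"x":0,"y":0,"z":0,"rx":0,"ry":0,"rz":0,"grip":0.65},
    {"x":0,"y":0,"z":0,"rx":0,"ry":0,"rz":0,"grip":0.65},
  ],
)

```text
clock: 9.15
eef_pos: [0.4669, 0.0474, 0.0882]
eef_rot: [1.0, 0.002, 0.0, 0.0]
wrist_force: [0.1, -0.3, -0.4]
opening: 0.038
grasp_force: 30.4
```

>>> step_arm(
  targets=[
    {"x":0,"y":1.3,"z":-8,"rx":0,"ry":0,"rz":0,"grip":0.65},
    {"x":0,"y":0,"z":-8,"rx":0,"ry":0,"rz":0,"grip":0.65},
    {"x":0,"y":0,"z":-2.5,"rx":0,"ry":0,"rz":0,"grip":0.65},
    {"x":0,"y":0,"z":0,"rx":0,"ry":0,"rz":0,"grip":0.65},
    {"x":0,"y":0,"z":0,"rx":0,"ry":0,"rz":0,"grip":0.65},
    {"x":0,"y":0,"z":0,"rx":0,"ry":0,"rz":0,"grip":0.65},
  ],
)

```text
clock: 9.65
eef_pos: [0.4666, 0.0493, 0.0694]
eef_rot: [1.0, 0.002, -0.0, 0.0]
wrist_force: [-0.8, -1.2, 3.1]
opening: 0.0377
grasp_force: 32.0
```

>>> step_arm(
  targets=[
    {"x":0,"y":0,"z":0,"rx":0,"ry":0,"rz":0,"grip":0.4},
    {"x":0,"y":0,"z":0,"rx":0,"ry":0,"rz":0,"grip":0.4},
    {"x":0,"y":0,"z":0,"rx":0,"ry":0,"rz":0,"grip":0.4},
    {"x":0,"y":0,"z":20,"rx":0,"ry":0,"rz":0,"grip":0.4},
    {"x":-20,"y":0,"z":30,"rx":0,"ry":0,"rz":0,"grip":0.4},
    {"x":-25,"y":0,"z":30,"rx":0,"ry":0,"rz":0,"grip":0.4},
    {"x":-25,"y":0,"z":10,"rx":0,"ry":0,"rz":0,"grip":0.4},
    {"x":0,"y":0,"z":0,"rx":0,"ry":0,"rz":0,"grip":0.4},
    {"x":0,"y":0,"z":0,"rx":0,"ry":0,"rz":0,"grip":0.4},
  ],
)

```text
clock: 10.4
eef_pos: [0.3963, 0.0496, 0.1599]
eef_rot: [1.0, 0.002, 0.001, 0.0]
wrist_force: [0.4, 0.0, -0.2]
opening: 0.0514
grasp_force: 0.0
```

```bash
cat > inb.py <<'E'
from h import *
import pickle,sys
B=np.array([.4669,.0489]); c=eyes.capture("wrist"); P=cloud(c); s=bot.state(); print(s["eef_pos"].round(4),round(s["clock"],2))
q=P.reshape(-1,3); q=q[~np.isnan(q).any(1)]; r=np.hypot(*(q[:,:2]-B).T); a=q[(r<.0215)&(q[:,2]<.075)]
print("n",len(a),"z mm",(np.percentile(a[:,2],[2,10,25,50,75,90,98])*1e3).round(1))
for lo,hi in((0,14),(16.5,19.5)):
    k=a[(np.hypot(*(a[:,:2]-B).T)*1e3>lo)&(np.hypot(*(a[:,:2]-B).T)*1e3<hi)]
    k=k[abs(k[:,2]-np.median(k[:,2]))<.004]; X=np.linalg.lstsq(np.c_[k[:,:2]-B,np.ones(len(k))],k[:,2],rcond=None)[0]
    print((lo,hi),len(k),"z",round(X[2]*1e3,1),"tilt deg",np.degrees(X[:2]).round(1))
uv=proj(c,[[*B,.055]])[0].astype(int); 
if len(sys.argv)>1: save(c,sys.argv[1],(max(uv[0]-90,0),max(uv[1]-80,0),uv[0]+90,uv[1]+80),4)
E
python3 inb.py b_lens
```

```text
[0.3966 0.0496 0.1594] 10.45
n 3046 z mm [13.7 21.8 23.  23.8 24.8 25.7 26.4]
(0, 14) 1349 z 24.9 tilt deg [-3.2 -0.4]
(16.5, 19.5) 656 z 23.3 tilt deg [-0.4 -0.1]
```

View pics/b_lens.png

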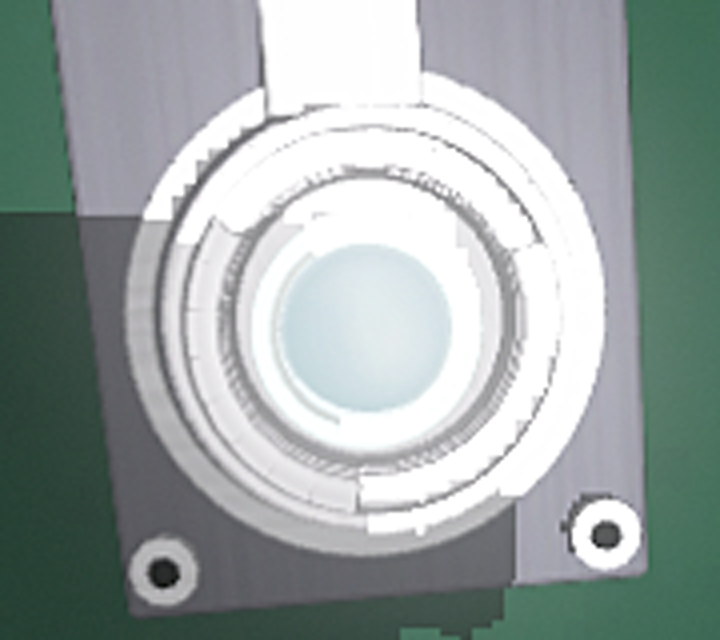

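The lens lies flat in the bore: rim at z≈23.3 mm, under 0.5° tilt, centred near (365,325). Next, spacer A.

>>> step_arm(
  targets=[
    {"x":17,"y":-31,"z":-3,"rx":0,"ry":0,"rz":0,"grip":0.4},
    {"x":17,"y":-31,"z":-3,"rx":0,"ry":0,"rz":0,"grip":0.4},
    {"x":17,"y":-31,"z":-3,"rx":0,"ry":0,"rz":0,"grip":0.4},
    {"x":17,"y":-31,"z":-3,"rx":0,"ry":0,"rz":0,"grip":0.4},
    {"x":17,"y":-31,"z":-3,"rx":0,"ry":0,"rz":0,"grip":0.4},
    {"x":17,"y":-31,"z":-3,"rx":0,"ry":0,"rz":0,"grip":0.4},
    {"x":17,"y":-31,"z":-3,"rx":0,"ry":0,"rz":0,"grip":0.4},
    {"x":17,"y":-31,"z":-3,"rx":0,"ry":0,"rz":0,"grip":0.4},
    {"x":17,"y":-31,"z":-3,"rx":0,"ry":0,"rz":0,"grip":0.4},
    {"x":0,"y":0,"z":0,"rx":0,"ry":0,"rz":0,"grip":0.4},
    {"x":0,"y":0,"z":0,"rx":0,"ry":0,"rz":0,"grip":0.4},
    {"x":0,"y":0,"z":0,"rx":0,"ry":0,"rz":0,"grip":0.4},
  ],
)

```text
clock: 11.45
eef_pos: [0.5489, -0.2291, 0.1303]
eef_rot: [1.0, 0.002, -0.002, -0.001]
wrist_force: [0.7, 1.1, -0.1]
opening: 0.0515
grasp_force: 0.0
```

```bash
python3 m.py .553 -.230 .045 .003 .010
```

```text
[ 0.5488 -0.2285  0.1307] [ 1.0e+00  2.5e-03 -1.3e-03 -9.0e-04] 11.5
[ 556.8 -232.7   19.6] 5.1 975 d(mm) [ 8.  -4.2]
[ 556.8 -232.7   19.6] 5.1 975 d(mm) [ 8.  -4.2]
```

>>> step_arm(
  targets=[
    {"x":8,"y":-4,"z":-40,"rx":0,"ry":0,"rz":0,"grip":0.4},
    {"x":0,"y":0,"z":-40,"rx":0,"ry":0,"rz":0,"grip":0.4},
    {"x":0,"y":0,"z":-25,"rx":0,"ry":0,"rz":0,"grip":0.4},
    {"x":0,"y":0,"z":-9,"rx":0,"ry":0,"rz":0,"grip":0.4},
    {"x":0,"y":0,"z":0,"rx":0,"ry":0,"rz":0,"grip":0.4},
    {"x":0,"y":0,"z":0,"rx":0,"ry":0,"rz":0,"grip":0.4},
    {"x":0,"y":0,"z":0,"rx":0,"ry":0,"rz":0,"grip":0.4},
  ],
)

```text
clock: 12.08
eef_pos: [0.5585, -0.2333, 0.0197]
eef_rot: [1.0, 0.003, 0.001, 0.001]
wrist_force: [0.1, 0.9, -0.8]
opening: 0.0514
grasp_force: 0.0
```

>>> step_arm(
  targets=[
    {"x":-1,"y":0.5,"z":-4,"rx":0,"ry":0,"rz":0,"grip":0.45},
    {"x":0,"y":0,"z":0,"rx":0,"ry":0,"rz":0,"grip":0.45},
    {"x":0,"y":0,"z":0,"rx":0,"ry":0,"rz":0,"grip":0.45},
    {"x":0,"y":0,"z":0,"rx":0,"ry":0,"rz":0,"grip":0.45},
  ],
)

```text
clock: 12.42
eef_pos: [0.5566, -0.233, 0.0147]
eef_rot: [1.0, 0.002, 0.0, 0.0]
wrist_force: [-0.4, -0.0, 0.8]
opening: 0.0474
grasp_force: 0.0
```

>>> step_arm(
  newtons=30,
  targets=[
    {"x":0,"y":0,"z":0,"rx":0,"ry":0,"rz":0,"grip":0.65},
    {"x":0,"y":0,"z":0,"rx":0,"ry":0,"rz":0,"grip":0.65},
    {"x":0,"y":0,"z":0,"rx":0,"ry":0,"rz":0,"grip":0.65},
    {"x":0,"y":0,"z":0,"rx":0,"ry":0,"rz":0,"grip":0.65},
    {"x":0,"y":0,"z":15,"rx":0,"ry":0,"rz":0,"grip":0.65},
    {"x":0,"y":0,"z":40,"rx":0,"ry":0,"rz":0,"grip":0.65},
    {"x":0,"y":0,"z":41,"rx":0,"ry":0,"rz":0,"grip":0.65},
    {"x":0,"y":0,"z":0,"rx":0,"ry":0,"rz":0,"grip":0.65},
    {"x":0,"y":0,"z":0,"rx":0,"ry":0,"rz":0,"grip":0.65},
    {"x":0,"y":0,"z":0,"rx":0,"ry":0,"rz":0,"grip":0.65},
  ],
)

```text
clock: 13.25
eef_pos: [0.5564, -0.233, 0.1106]
eef_rot: [1.0, 0.002, 0.0, 0.0]
wrist_force: [-0.1, 0.5, 0.3]
opening: 0.0379
grasp_force: 30.3
```

```bash
python3 held.py spA
```

```text
[ 0.5555 -0.2325  0.1092] [ 1.0e+00  2.3e-03 -1.0e-03 -6.0e-04] 13.3 0.037660809706980464
tips max z [0.0102 0.0115]
obj n 2586 z pct [0.0084 0.0091 0.0096 0.0103 0.0126 0.0135] x [-0.0182  0.0205]
tilt deg [-0.2  0.2]
```

>>> step_arm(
  targets=[
    {"x":-10,"y":31,"z":0,"rx":0,"ry":0,"rz":0,"grip":0.65},
    {"x":-10,"y":31,"z":0,"rx":0,"ry":0,"rz":0,"grip":0.65},
    {"x":-10,"y":31,"z":0,"rx":0,"ry":0,"rz":0,"grip":0.65},
    {"x":-10,"y":31,"z":0,"rx":0,"ry":0,"rz":0,"grip":0.65},
    {"x":-10,"y":31,"z":0,"rx":0,"ry":0,"rz":0,"grip":0.65},
    {"x":-10,"y":31,"z":0,"rx":0,"ry":0,"rz":0,"grip":0.65},
    {"x":-10,"y":31,"z":0,"rx":0,"ry":0,"rz":0,"grip":0.65},
    {"x":-10,"y":31,"z":0,"rx":0,"ry":0,"rz":0,"grip":0.65},
    {"x":-10,"y":33,"z":0,"rx":0,"ry":0,"rz":0,"grip":0.65},
    {"x":0,"y":0,"z":-20,"rx":0,"ry":0,"rz":0,"grip":0.65},
    {"x":0,"y":0,"z":-10,"rx":0,"ry":0,"rz":0,"grip":0.65},
    {"x":0,"y":0,"z":0,"rx":0,"ry":0,"rz":0,"grip":0.65},
    {"x":0,"y":0,"z":0,"rx":0,"ry":0,"rz":0,"grip":0.65},
    {"x":0,"y":0,"z":0,"rx":0,"ry":0,"rz":0,"grip":0.65},
    {"x":0,"y":0,"z":0,"rx":0,"ry":0,"rz":0,"grip":0.65},
  ],
)

```text
clock: 14.55
eef_pos: [0.4673, 0.0472, 0.0808]
eef_rot: [1.0, 0.002, 0.0, 0.0]
wrist_force: [1.0, -0.9, 0.1]
opening: 0.0375
grasp_force: 30.3
```

>>> step_arm(
  targets=[
    {"x":-1,"y":1.5,"z":-8,"rx":0,"ry":0,"rz":0,"grip":0.65},
    {"x":0,"y":0,"z":-4,"rx":0,"ry":0,"rz":0,"grip":0.65},
    {"x":0,"y":0,"z":0,"rx":0,"ry":0,"rz":0,"grip":0.65},
    {"x":0,"y":0,"z":0,"rx":0,"ry":0,"rz":0,"grip":0.65},
    {"x":0,"y":0,"z":0,"rx":0,"ry":0,"rz":0,"grip":0.65},
    {"x":0,"y":0,"z":0,"rx":0,"ry":0,"rz":0,"grip":0.65},
  ],
)

```text
clock: 15.05
eef_pos: [0.4665, 0.0491, 0.0692]
eef_rot: [1.0, 0.002, 0.001, 0.0]
wrist_force: [-1.1, -0.2, 4.6]
opening: 0.0377
grasp_force: 33.0
```

>>> step_arm(
  targets=[
    {"x":0,"y":0,"z":0.5,"rx":0,"ry":0,"rz":0,"grip":0.4},
    {"x":0,"y":0,"z":0,"rx":0,"ry":0,"rz":0,"grip":0.4},
    {"x":0,"y":0,"z":0,"rx":0,"ry":0,"rz":0,"grip":0.4},
    {"x":0,"y":0,"z":20,"rx":0,"ry":0,"rz":0,"grip":0.4},
    {"x":-20,"y":0,"z":30,"rx":0,"ry":0,"rz":0,"grip":0.4},
    {"x":-25,"y":0,"z":30,"rx":0,"ry":0,"rz":0,"grip":0.4},
    {"x":-25,"y":0,"z":10,"rx":0,"ry":0,"rz":0,"grip":0.4},
    {"x":0,"y":0,"z":0,"rx":0,"ry":0,"rz":0,"grip":0.4},
    {"x":0,"y":0,"z":0,"rx":0,"ry":0,"rz":0,"grip":0.4},
  ],
)

```text
clock: 15.8
eef_pos: [0.3951, 0.0496, 0.1592]
eef_rot: [1.0, 0.002, 0.001, 0.0]
wrist_force: [1.0, 0.9, -0.2]
opening: 0.0509
grasp_force: 0.0
```

```bash
python3 inb.py b_spA
```

```text
[0.3954 0.0496 0.1587] 15.85
n 3060 z mm [13.8 22.7 24.  25.4 27.6 28.5 29.2]
(0, 14) 1358 z 24.9 tilt deg [-3.5  0.1]
(16.5, 19.5) 679 z 28.1 tilt deg [-0.4  0. ]
```

The spacer is flat at z=28. Next, spacer B.

>>> step_arm(
  targets=[
    {"x":4,"y":-35.5,"z":-2.5,"rx":0,"ry":0,"rz":0,"grip":0.4},
    {"x":4,"y":-35.5,"z":-2.5,"rx":0,"ry":0,"rz":0,"grip":0.4},
    {"x":4,"y":-35.5,"z":-2.5,"rx":0,"ry":0,"rz":0,"grip":0.4},
    {"x":4,"y":-35.5,"z":-2.5,"rx":0,"ry":0,"rz":0,"grip":0.4},
    {"x":4,"y":-35.5,"z":-2.5,"rx":0,"ry":0,"rz":0,"grip":0.4},
    {"x":4,"y":-35.5,"z":-2.5,"rx":0,"ry":0,"rz":0,"grip":0.4},
    {"x":4,"y":-35.5,"z":-2.5,"rx":0,"ry":0,"rz":0,"grip":0.4},
    {"x":4,"y":-35.5,"z":-2.5,"rx":0,"ry":0,"rz":0,"grip":0.4},
    {"x":4,"y":-35.5,"z":-2.5,"rx":0,"ry":0,"rz":0,"grip":0.4},
    {"x":4,"y":-35.5,"z":-2.5,"rx":0,"ry":0,"rz":0,"grip":0.4},
    {"x":4,"y":-35.5,"z":-2.5,"rx":0,"ry":0,"rz":0,"grip":0.4},
    {"x":0,"y":0,"z":0,"rx":0,"ry":0,"rz":0,"grip":0.4},
    {"x":0,"y":0,"z":0,"rx":0,"ry":0,"rz":0,"grip":0.4},
    {"x":0,"y":0,"z":0,"rx":0,"ry":0,"rz":0,"grip":0.4},
  ],
)

```text
clock: 17.02
eef_pos: [0.439, -0.3404, 0.1294]
eef_rot: [1.0, 0.002, -0.001, -0.001]
wrist_force: [-0.8, 0.9, -0.4]
opening: 0.0511
grasp_force: 0.0
```

```bash
python3 m.py .440 -.342 .045 .003 .010
```

```text
[ 0.4391 -0.3398  0.1298] [ 1.      0.0025 -0.001  -0.0013] 17.07
[ 439.3 -344.1   19.6] 5.1 973 d(mm) [ 0.2 -4.3]
[ 439.3 -344.1   19.6] 5.1 973 d(mm) [ 0.2 -4.3]
```

>>> step_arm(
  targets=[
    {"x":0,"y":-4,"z":-40,"rx":0,"ry":0,"rz":0,"grip":0.45},
    {"x":0,"y":0,"z":-40,"rx":0,"ry":0,"rz":0,"grip":0.45},
    {"x":0,"y":0,"z":-25,"rx":0,"ry":0,"rz":0,"grip":0.45},
    {"x":0,"y":0,"z":-9,"rx":0,"ry":0,"rz":0,"grip":0.45},
    {"x":0,"y":0,"z":0,"rx":0,"ry":0,"rz":0,"grip":0.45},
    {"x":0,"y":0,"z":0,"rx":0,"ry":0,"rz":0,"grip":0.45},
    {"x":0,"y":0,"z":0,"rx":0,"ry":0,"rz":0,"grip":0.45},
    {"x":0,"y":0,"z":0,"rx":0,"ry":0,"rz":0,"grip":0.45},
    {"x":0,"y":0,"z":0,"rx":0,"ry":0,"rz":0,"grip":0.45},
  ],
)

```text
clock: 17.82
eef_pos: [0.44, -0.345, 0.0181]
eef_rot: [1.0, 0.003, 0.0, 0.0]
wrist_force: [-0.6, -0.3, 0.7]
opening: 0.0474
grasp_force: 0.0
```

>>> step_arm(
  newtons=30,
  targets=[
    {"x":0,"y":0.5,"z":-3.2,"rx":0,"ry":0,"rz":0,"grip":0.45},
    {"x":0,"y":0,"z":0,"rx":0,"ry":0,"rz":0,"grip":0.45},
    {"x":0,"y":0,"z":0,"rx":0,"ry":0,"rz":0,"grip":0.45},
    {"x":0,"y":0,"z":0,"rx":0,"ry":0,"rz":0,"grip":0.65},
    {"x":0,"y":0,"z":0,"rx":0,"ry":0,"rz":0,"grip":0.65},
    {"x":0,"y":0,"z":0,"rx":0,"ry":0,"rz":0,"grip":0.65},
    {"x":0,"y":0,"z":0,"rx":0,"ry":0,"rz":0,"grip":0.65},
    {"x":0,"y":0,"z":15,"rx":0,"ry":0,"rz":0,"grip":0.65},
    {"x":0,"y":0,"z":40,"rx":0,"ry":0,"rz":0,"grip":0.65},
    {"x":0,"y":0,"z":41,"rx":0,"ry":0,"rz":0,"grip":0.65},
    {"x":0,"y":0,"z":0,"rx":0,"ry":0,"rz":0,"grip":0.65},
    {"x":0,"y":0,"z":0,"rx":0,"ry":0,"rz":0,"grip":0.65},
    {"x":0,"y":0,"z":0,"rx":0,"ry":0,"rz":0,"grip":0.65},
  ],
)

```text
clock: 18.9
eef_pos: [0.4391, -0.3441, 0.1098]
eef_rot: [1.0, 0.002, -0.0, -0.0]
wrist_force: [0.0, -0.0, -1.2]
opening: 0.0376
grasp_force: 30.3
```

```bash
python3 held.py spB
```

```text
[ 0.4384 -0.3434  0.1086] [ 1.      0.0024 -0.0012 -0.0012] 18.95 0.03760982234055265
tips max z [0.0106 0.0118]
obj n 2561 z pct [0.0086 0.0092 0.0097 0.0105 0.0127 0.0137] x [-0.019   0.0195]
tilt deg [-0.1  0.4]
```

>>> step_arm(
  targets=[
    {"x":2.5,"y":36,"z":0,"rx":0,"ry":0,"rz":0,"grip":0.65},
    {"x":2.5,"y":36,"z":0,"rx":0,"ry":0,"rz":0,"grip":0.65},
    {"x":2.5,"y":36,"z":0,"rx":0,"ry":0,"rz":0,"grip":0.65},
    {"x":2.5,"y":36,"z":0,"rx":0,"ry":0,"rz":0,"grip":0.65},
    {"x":2.5,"y":36,"z":0,"rx":0,"ry":0,"rz":0,"grip":0.65},
    {"x":2.5,"y":36,"z":0,"rx":0,"ry":0,"rz":0,"grip":0.65},
    {"x":2.5,"y":36,"z":0,"rx":0,"ry":0,"rz":0,"grip":0.65},
    {"x":2.5,"y":36,"z":0,"rx":0,"ry":0,"rz":0,"grip":0.65},
    {"x":2.5,"y":36,"z":0,"rx":0,"ry":0,"rz":0,"grip":0.65},
    {"x":2.5,"y":36,"z":0,"rx":0,"ry":0,"rz":0,"grip":0.65},
    {"x":2.5,"y":33,"z":0,"rx":0,"ry":0,"rz":0,"grip":0.65},
    {"x":0,"y":0,"z":-20,"rx":0,"ry":0,"rz":0,"grip":0.65},
    {"x":0,"y":0,"z":-10,"rx":0,"ry":0,"rz":0,"grip":0.65},
    {"x":0,"y":0,"z":0,"rx":0,"ry":0,"rz":0,"grip":0.65},
    {"x":0,"y":0,"z":0,"rx":0,"ry":0,"rz":0,"grip":0.65},
    {"x":0,"y":0,"z":0,"rx":0,"ry":0,"rz":0,"grip":0.65},
    {"x":0,"y":0,"z":0,"rx":0,"ry":0,"rz":0,"grip":0.65},
  ],
)

```text
clock: 20.37
eef_pos: [0.4674, 0.0476, 0.0805]
eef_rot: [1.0, 0.001, 0.0, 0.0]
wrist_force: [0.0, -0.8, 0.8]
opening: 0.0378
grasp_force: 30.4
```

>>> step_arm(
  targets=[
    {"x":-0.5,"y":1,"z":-8,"rx":0,"ry":0,"rz":0,"grip":0.65},
    {"x":0,"y":0,"z":-3,"rx":0,"ry":0,"rz":0,"grip":0.65},
    {"x":0,"y":0,"z":0,"rx":0,"ry":0,"rz":0,"grip":0.65},
    {"x":0,"y":0,"z":0,"rx":0,"ry":0,"rz":0,"grip":0.65},
    {"x":0,"y":0,"z":0,"rx":0,"ry":0,"rz":0,"grip":0.65},
    {"x":0,"y":0,"z":0,"rx":0,"ry":0,"rz":0,"grip":0.65},
    {"x":0,"y":0,"z":0.5,"rx":0,"ry":0,"rz":0,"grip":0.4},
    {"x":0,"y":0,"z":0,"rx":0,"ry":0,"rz":0,"grip":0.4},
    {"x":0,"y":0,"z":0,"rx":0,"ry":0,"rz":0,"grip":0.4},
    {"x":0,"y":0,"z":20,"rx":0,"ry":0,"rz":0,"grip":0.4},
    {"x":-20,"y":0,"z":30,"rx":0,"ry":0,"rz":0,"grip":0.4},
    {"x":-25,"y":0,"z":30,"rx":0,"ry":0,"rz":0,"grip":0.4},
    {"x":-25,"y":0,"z":10,"rx":0,"ry":0,"rz":0,"grip":0.4},
    {"x":0,"y":0,"z":0,"rx":0,"ry":0,"rz":0,"grip":0.4},
    {"x":0,"y":0,"z":0,"rx":0,"ry":0,"rz":0,"grip":0.4},
  ],
)

```text
clock: 21.62
eef_pos: [0.3961, 0.0498, 0.1601]
eef_rot: [1.0, 0.002, 0.001, -0.0]
wrist_force: [0.2, -0.6, 0.7]
opening: 0.0511
grasp_force: 0.0
```

```bash
python3 inb.py b_spB
```

```text
[0.3964 0.0497 0.1596] 21.67
n 3095 z mm [13.9 22.9 24.2 25.6 32.7 33.6 34.3]
(0, 14) 1350 z 24.9 tilt deg [-3.5  0.8]
(16.5, 19.5) 670 z 33.1 tilt deg [-0.3  0.1]
```

Both spacers are flat (z=33). Next, the filter.

>>> step_arm(
  targets=[
    {"x":4,"y":-32.5,"z":-3,"rx":0,"ry":0,"rz":0,"grip":0.4},
    {"x":4,"y":-32.5,"z":-3,"rx":0,"ry":0,"rz":0,"grip":0.4},
    {"x":4,"y":-32.5,"z":-3,"rx":0,"ry":0,"rz":0,"grip":0.4},
    {"x":4,"y":-32.5,"z":-3,"rx":0,"ry":0,"rz":0,"grip":0.4},
    {"x":4,"y":-32.5,"z":-3,"rx":0,"ry":0,"rz":0,"grip":0.4},
    {"x":4,"y":-32.5,"z":-3,"rx":0,"ry":0,"rz":0,"grip":0.4},
    {"x":4,"y":-32.5,"z":-3,"rx":0,"ry":0,"rz":0,"grip":0.4},
    {"x":4,"y":-32.5,"z":-3,"rx":0,"ry":0,"rz":0,"grip":0.4},
    {"x":2,"y":-33,"z":-5,"rx":0,"ry":0,"rz":0,"grip":0.4},
    {"x":0,"y":0,"z":0,"rx":0,"ry":0,"rz":0,"grip":0.4},
    {"x":0,"y":0,"z":0,"rx":0,"ry":0,"rz":0,"grip":0.4},
    {"x":0,"y":0,"z":0,"rx":0,"ry":0,"rz":0,"grip":0.4},
  ],
)

```text
clock: 22.67
eef_pos: [0.4301, -0.2429, 0.1291]
eef_rot: [1.0, 0.002, -0.001, -0.001]
wrist_force: [1.1, -0.8, 0.1]
opening: 0.0514
grasp_force: 0.0
```

```bash
python3 m.py .431 -.244 .045 .004 .011
```

```text
[ 0.4301 -0.2424  0.1294] [ 1.      0.0025 -0.001  -0.0011] 22.72
[ 430.7 -244.9   19.9] 5.3 2300 d(mm) [ 0.6 -2.5]
[ 430.7 -244.9   19.9] 5.3 2300 d(mm) [ 0.6 -2.5]
```

>>> step_arm(
  newtons=30,
  targets=[
    {"x":0.5,"y":-2,"z":-40,"rx":0,"ry":0,"rz":0,"grip":0.45},
    {"x":0,"y":0,"z":-40,"rx":0,"ry":0,"rz":0,"grip":0.45},
    {"x":0,"y":0,"z":-25,"rx":0,"ry":0,"rz":0,"grip":0.45},
    {"x":0,"y":0,"z":-8,"rx":0,"ry":0,"rz":0,"grip":0.45},
    {"x":0,"y":0,"z":0,"rx":0,"ry":0,"rz":0,"grip":0.45},
    {"x":0,"y":0,"z":0,"rx":0,"ry":0,"rz":0,"grip":0.45},
    {"x":0,"y":0,"z":0,"rx":0,"ry":0,"rz":0,"grip":0.45},
    {"x":0,"y":0,"z":-2.5,"rx":0,"ry":0,"rz":0,"grip":0.45},
    {"x":0,"y":0,"z":0,"rx":0,"ry":0,"rz":0,"grip":0.45},
    {"x":0,"y":0,"z":0,"rx":0,"ry":0,"rz":0,"grip":0.45},
  ],
)

```text
clock: 23.55
eef_pos: [0.4312, -0.2455, 0.0155]
eef_rot: [1.0, 0.002, 0.0, 0.0]
wrist_force: [-0.1, -0.8, -0.0]
opening: 0.0468
grasp_force: 0.0
```

>>> step_arm(
  newtons=30,
  targets=[
    {"x":0,"y":0,"z":0,"rx":0,"ry":0,"rz":0,"grip":0.65},
    {"x":0,"y":0,"z":0,"rx":0,"ry":0,"rz":0,"grip":0.65},
    {"x":0,"y":0,"z":0,"rx":0,"ry":0,"rz":0,"grip":0.65},
    {"x":0,"y":0,"z":0,"rx":0,"ry":0,"rz":0,"grip":0.65},
    {"x":0,"y":0,"z":15,"rx":0,"ry":0,"rz":0,"grip":0.65},
    {"x":0,"y":0,"z":40,"rx":0,"ry":0,"rz":0,"grip":0.65},
    {"x":0,"y":0,"z":41,"rx":0,"ry":0,"rz":0,"grip":0.65},
    {"x":0,"y":0,"z":0,"rx":0,"ry":0,"rz":0,"grip":0.65},
    {"x":0,"y":0,"z":0,"rx":0,"ry":0,"rz":0,"grip":0.65},
    {"x":0,"y":0,"z":0,"rx":0,"ry":0,"rz":0,"grip":0.65},
  ],
)

```text
clock: 24.38
eef_pos: [0.4305, -0.2452, 0.1107]
eef_rot: [1.0, 0.002, -0.0, -0.0]
wrist_force: [-0.6, 0.2, -1.4]
opening: 0.0381
grasp_force: 30.4
```

```bash
python3 held.py filt
```

```text
[ 0.4298 -0.2445  0.1096] [ 1.      0.0024 -0.0012 -0.001 ] 24.43 0.03784551188850333
tips max z [0.0094 0.0104]
obj n 6368 z pct [0.0079 0.009  0.0096 0.0101 0.0109 0.0128] x [-0.0184  0.0203]
tilt deg [0.3 0.4]
```

>>> step_arm(
  targets=[
    {"x":4,"y":32.5,"z":0,"rx":0,"ry":0,"rz":0,"grip":0.65},
    {"x":4,"y":32.5,"z":0,"rx":0,"ry":0,"rz":0,"grip":0.65},
    {"x":4,"y":32.5,"z":0,"rx":0,"ry":0,"rz":0,"grip":0.65},
    {"x":4,"y":32.5,"z":0,"rx":0,"ry":0,"rz":0,"grip":0.65},
    {"x":4,"y":32.5,"z":0,"rx":0,"ry":0,"rz":0,"grip":0.65},
    {"x":4,"y":32.5,"z":0,"rx":0,"ry":0,"rz":0,"grip":0.65},
    {"x":4,"y":32.5,"z":0,"rx":0,"ry":0,"rz":0,"grip":0.65},
    {"x":4,"y":32.5,"z":0,"rx":0,"ry":0,"rz":0,"grip":0.65},
    {"x":4,"y":34,"z":0,"rx":0,"ry":0,"rz":0,"grip":0.65},
    {"x":0,"y":0,"z":-20,"rx":0,"ry":0,"rz":0,"grip":0.65},
    {"x":0,"y":0,"z":-10,"rx":0,"ry":0,"rz":0,"grip":0.65},
    {"x":0,"y":0,"z":0,"rx":0,"ry":0,"rz":0,"grip":0.65},
    {"x":0,"y":0,"z":0,"rx":0,"ry":0,"rz":0,"grip":0.65},
    {"x":0,"y":0,"z":0,"rx":0,"ry":0,"rz":0,"grip":0.65},
    {"x":0,"y":0,"z":0,"rx":0,"ry":0,"rz":0,"grip":0.65},
  ],
)

```text
clock: 25.68
eef_pos: [0.4674, 0.0476, 0.0815]
eef_rot: [1.0, 0.001, 0.0, 0.0]
wrist_force: [0.5, 0.9, -0.4]
opening: 0.0383
grasp_force: 30.4
```

>>> step_arm(
  targets=[
    {"x":-1,"y":1,"z":-8,"rx":0,"ry":0,"rz":0,"grip":0.65},
    {"x":0,"y":0,"z":-4,"rx":0,"ry":0,"rz":0,"grip":0.65},
    {"x":0,"y":0,"z":0,"rx":0,"ry":0,"rz":0,"grip":0.65},
    {"x":0,"y":0,"z":0,"rx":0,"ry":0,"rz":0,"grip":0.65},
    {"x":0,"y":0,"z":0,"rx":0,"ry":0,"rz":0,"grip":0.65},
    {"x":0,"y":0,"z":0,"rx":0,"ry":0,"rz":0,"grip":0.65},
    {"x":0,"y":0,"z":0.5,"rx":0,"ry":0,"rz":0,"grip":0.4},
    {"x":0,"y":0,"z":0,"rx":0,"ry":0,"rz":0,"grip":0.4},
    {"x":0,"y":0,"z":0,"rx":0,"ry":0,"rz":0,"grip":0.4},
    {"x":0,"y":0,"z":20,"rx":0,"ry":0,"rz":0,"grip":0.4},
    {"x":-20,"y":0,"z":30,"rx":0,"ry":0,"rz":0,"grip":0.4},
    {"x":-25,"y":0,"z":30,"rx":0,"ry":0,"rz":0,"grip":0.4},
    {"x":-25,"y":0,"z":10,"rx":0,"ry":0,"rz":0,"grip":0.4},
    {"x":0,"y":0,"z":0,"rx":0,"ry":0,"rz":0,"grip":0.4},
    {"x":0,"y":0,"z":0,"rx":0,"ry":0,"rz":0,"grip":0.4},
  ],
)

```text
clock: 26.93
eef_pos: [0.3956, 0.0497, 0.1601]
eef_rot: [1.0, 0.002, 0.001, -0.0]
wrist_force: [0.2, 0.2, -0.3]
opening: 0.0515
grasp_force: 0.0
```

```bash
python3 inb.py b_filt
```

```text
[0.3959 0.0497 0.1595] 26.98
n 3204 z mm [14.4 36.9 37.5 38.1 38.8 39.5 40.3]
(0, 14) 1504 z 37.8 tilt deg [-0.6  0. ]
(16.5, 19.5) 761 z 39.0 tilt deg [ 0.8 -0.3]
```

View pics/b_filt.png

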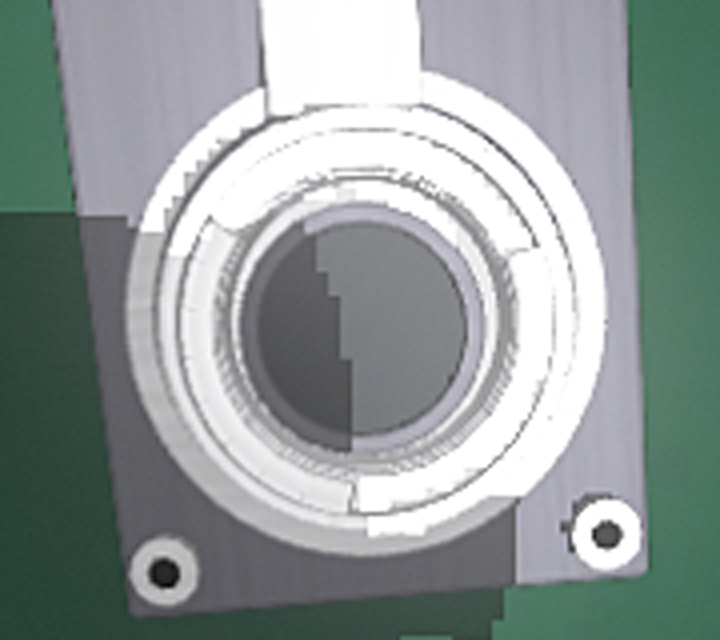

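The filter is flat at z≈39 with thread starts visible near (355,490), (540,245) and (210,215). Next, the retaining ring.

>>> step_arm(
  targets=[
    {"x":13,"y":-34,"z":-1,"rx":0,"ry":0,"rz":0,"grip":0.35},
    {"x":13,"y":-34,"z":-1,"rx":0,"ry":0,"rz":0,"grip":0.35},
    {"x":13,"y":-34,"z":-1,"rx":0,"ry":0,"rz":0,"grip":0.35},
    {"x":13,"y":-34,"z":-1,"rx":0,"ry":0,"rz":0,"grip":0.35},
    {"x":13,"y":-34,"z":-1,"rx":0,"ry":0,"rz":0,"grip":0.35},
    {"x":13,"y":-34,"z":-1,"rx":0,"ry":0,"rz":0,"grip":0.35},
    {"x":13,"y":-34,"z":-1,"rx":0,"ry":0,"rz":0,"grip":0.35},
    {"x":13,"y":-34,"z":-1,"rx":0,"ry":0,"rz":0,"grip":0.35},
    {"x":13,"y":-34,"z":-1,"rx":0,"ry":0,"rz":0,"grip":0.35},
    {"x":13,"y":-34,"z":-1,"rx":0,"ry":0,"rz":0,"grip":0.35},
    {"x":13,"y":-34,"z":-1,"rx":0,"ry":0,"rz":0,"grip":0.35},
    {"x":10,"y":-34,"z":-1,"rx":0,"ry":0,"rz":0,"grip":0.35},
    {"x":0,"y":0,"z":0,"rx":0,"ry":0,"rz":0,"grip":0.35},
    {"x":0,"y":0,"z":0,"rx":0,"ry":0,"rz":0,"grip":0.35},
    {"x":0,"y":0,"z":0,"rx":0,"ry":0,"rz":0,"grip":0.35},
  ],
)

```text
clock: 28.23
eef_pos: [0.5485, -0.3579, 0.1452]
eef_rot: [1.0, 0.002, -0.001, -0.001]
wrist_force: [0.8, -0.0, 0.4]
opening: 0.0555
grasp_force: 0.0
```

```bash
python3 m.py .550 -.362 .04 .0155 .022; python3 - <<'E'
from h import *
import pickle
c=eyes.capture("wrist"); pickle.dump(c,open("ring.pkl","wb"))
uv=proj(c,[[.55,-.362,.018]])[0].astype(int); save(c,"ring",(max(uv[0]-90,0),uv[1]-75,uv[0]+90,uv[1]+75),4)
E
```

```text
[ 0.5485 -0.3573  0.1457] [ 1.      0.0025 -0.0012 -0.0012] 28.28
[ 549.8 -363.7   21.9] 18.3 1113 d(mm) [ 1.3 -6.4]
[ 549.8 -363.7   21.9] 18.3 1113 d(mm) [ 1.3 -6.4]
```

View pics/ring.png

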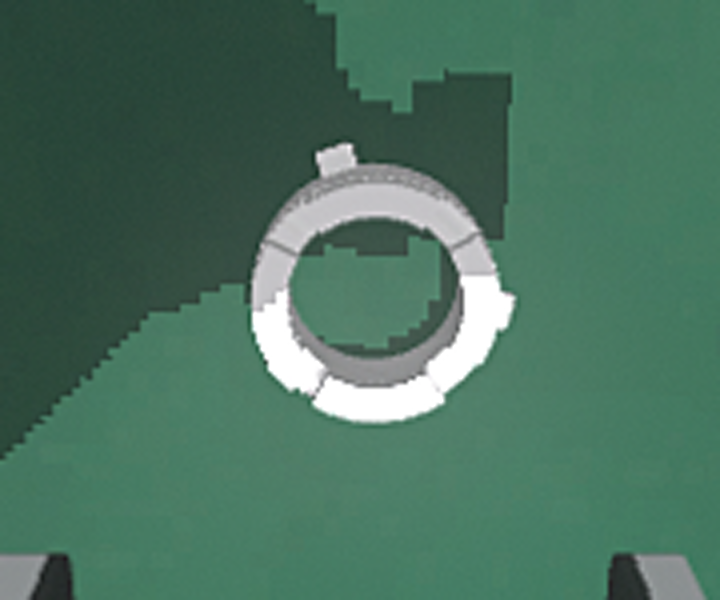

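The ring lies lugs down, centre (375,300), with lugs at (335,160) and (505,305). I'll find the notch angles from the depth.

```bash
python3 - <<'E'
from h import *
import pickle
c=pickle.load(open("ring.pkl","rb")); P=cloud(c).reshape(-1,3); P=P[~np.isnan(P).any(1)]
B=np.array([.5498,-.3637]); d=P[:,:2]-B; r=np.hypot(*d.T)*1e3; a=np.degrees(np.arctan2(d[:,1],d[:,0]))
m=(r>17)&(r<21)
for k in range(-180,180,6):
    s=m&(a>=k)&(a<k+6); s2=(r>23.5)&(r<26.5)&(a>=k)&(a<k+6)
    print(k+3,s.sum(),(np.percentile(P[s,2],[20,50])*1e3).round(1) if s.any() else '', (np.percentile(P[s2,2],80)*1e3).round(1) if s2.any() else '',end=' | ')
E
```

```text
-177 15 [17.7 18.1]  | -171 15 [17.8 18.1]  | -165 15 [17.7 18.2]  | -159 13 [17.8 18.8]  | -153 14 [18.3 18.6]  | -147 18 [15.8 18. ]  | -141 13 [13.7 14.1]  | -135 15 [14.  14.3] 0.6 | -129 14 [13.4 14.4]  | -123 8 [13.9 14.7] 158.9 | -117 15 [17.6 18.2] 164.9 | -111 15 [17.8 18.2] 163.9 | -105 13 [18.  18.4] 37.8 | -99 16 [18.  18.6] 170.1 | -93 15 [17.8 18.5] 171.5 | -87 13 [17.8 18.2] 173.0 | -81 14 [18.1 18.3] 172.9 | -75 15 [17.7 18.4] 171.3 | -69 15 [17.7 18.4] 171.6 | -63 16 [17.9 18.5] 188.1 | -57 24 [14.6 17.9] 211.0 | -51 28 [ 14.4 114.3] 214.0 | -45 200 [203.2 210.3] 216.8 | -39 614 [206.9 211.4] 0.6 | -33 365 [211.4 214.2] 1.1 | -27 139 [213.8 215.8] 0.6 | -21 36 [ 18.  217.6] 0.7 | -15 18 [17.2 18.6] 0.9 | -9 17 [17.5 17.8] 1.0 | -3 18 [18.1 18.5] 0.8 | 3 16 [18.  18.3] 1.1 | 9 14 [17.8 18.3] 3.2 | 15 16 [17.9 18.4] 3.6 | 21 19 [17.8 18.5] 4.1 | 27 15 [17.6 18.5] 3.3 | 33 15 [17.8 18.1] 1.2 | 39 12 [14.1 14.5] 0.6 | 45 16 [13.3 14.2] 219.3 | 51 19 [13.9 14.6] 217.5 | 57 206 [207.1 209.7] 215.7 | 63 459 [203.7 207.6] 1.1 | 69 73 [ 92.2 203.1] 0.9 | 75 17 [18.  18.3] 0.8 | 81 13 [18.  18.4] 0.5 | 87 17 [17.6 18.2] 0.7 | 93 13 [17.9 18.5] 1.2 | 99 15 [17.4 18. ] 1.1 | 105 14 [17.7 18.5] 0.8 | 111 15 [17.9 18.3] 0.6 | 117 14 [18.2 18.5] 0.6 | 123 13 [17.7 18.2] -0.0 | 129 7 [13.7 14.5] 3.8 | 135 14 [13.8 14.3] 4.3 | 141 14 [13.8 14.2] 4.6 | 147 20 [13.8 14.5]  | 153 16 [17.7 18.7]  | 159 14 [17.7 18.3]  | 165 13 [17.8 18.2]  | 171 14 [17.7 18.3]  | 177 11 [17.9 18.2]  |
```

>>> step_arm(
  newtons=40,
  targets=[
    {"x":1,"y":-6,"z":-40,"rx":0,"ry":0,"rz":0,"grip":0.35},
    {"x":0,"y":0,"z":-40,"rx":0,"ry":0,"rz":0,"grip":0.35},
    {"x":0,"y":0,"z":-25,"rx":0,"ry":0,"rz":0,"grip":0.35},
    {"x":0,"y":0,"z":-12,"rx":0,"ry":0,"rz":0,"grip":0.35},
    {"x":0,"y":0,"z":0,"rx":0,"ry":0,"rz":0,"grip":0.4},
    {"x":0,"y":0,"z":0,"rx":0,"ry":0,"rz":0,"grip":0.4},
    {"x":0,"y":0,"z":0,"rx":0,"ry":0,"rz":0,"grip":0.4},
    {"x":0,"y":0,"z":0,"rx":0,"ry":0,"rz":0,"grip":0.4},
  ],
)

```text
clock: 29.0
eef_pos: [0.552, -0.3658, 0.0339]
eef_rot: [1.0, 0.003, 0.002, 0.002]
wrist_force: [0.2, -0.3, 0.9]
opening: 0.0514
grasp_force: 0.0
```

>>> step_arm(
  targets=[
    {"x":-1,"y":1,"z":-6,"rx":0,"ry":0,"rz":0,"grip":0.4},
    {"x":0,"y":0,"z":0,"rx":0,"ry":0,"rz":0,"grip":0.4},
    {"x":0,"y":0,"z":0,"rx":0,"ry":0,"rz":0,"grip":0.4},
    {"x":0,"y":0,"z":0,"rx":0,"ry":0,"rz":0,"grip":0.4},
    {"x":0,"y":0,"z":0,"rx":0,"ry":0,"rz":0,"grip":0.4},
  ],
)

```text
clock: 29.42
eef_pos: [0.549, -0.3636, 0.0248]
eef_rot: [1.0, 0.002, 0.0, 0.0]
wrist_force: [0.2, 0.4, 0.2]
opening: 0.0514
grasp_force: 0.0
```

Good. Grip and lift.

>>> step_arm(
  newtons=40,
  targets=[
    {"x":0,"y":0,"z":0,"rx":0,"ry":0,"rz":0,"grip":0.6},
    {"x":0,"y":0,"z":0,"rx":0,"ry":0,"rz":0,"grip":0.6},
    {"x":0,"y":0,"z":0,"rx":0,"ry":0,"rz":0,"grip":0.6},
    {"x":0,"y":0,"z":0,"rx":0,"ry":0,"rz":0,"grip":0.6},
    {"x":0,"y":0,"z":15,"rx":0,"ry":0,"rz":0,"grip":0.6},
    {"x":0,"y":0,"z":40,"rx":0,"ry":0,"rz":0,"grip":0.6},
    {"x":0,"y":0,"z":40,"rx":0,"ry":0,"rz":0,"grip":0.6},
    {"x":0,"y":0,"z":0,"rx":0,"ry":0,"rz":0,"grip":0.6},
    {"x":0,"y":0,"z":0,"rx":0,"ry":0,"rz":0,"grip":0.6},
    {"x":0,"y":0,"z":0,"rx":0,"ry":0,"rz":0,"grip":0.6},
  ],
)

```text
clock: 30.25
eef_pos: [0.5489, -0.3633, 0.1204]
eef_rot: [1.0, 0.002, 0.0, 0.0]
wrist_force: [-0.3, 0.3, -0.6]
opening: 0.0424
grasp_force: 40.9
```

```bash
python3 held.py ring
```

```text
[ 0.5481 -0.3626  0.1187] [ 1.0e+00  2.4e-03 -1.0e-03 -8.0e-04] 30.3 0.04240777543134403
tips max z [0.0094 0.0164]
obj n 5671 z pct [0.0046 0.0054 0.0089 0.0142 0.0208 0.0223] x [-0.0197  0.0267]
tilt deg [0.1 0.3]
```

>>> step_arm(
  targets=[
    {"x":-7,"y":34,"z":0,"rx":0,"ry":0,"rz":5,"grip":0.6},
    {"x":-7,"y":34,"z":0,"rx":0,"ry":0,"rz":5,"grip":0.6},
    {"x":-7,"y":34,"z":0,"rx":0,"ry":0,"rz":5,"grip":0.6},
    {"x":-7,"y":34,"z":0,"rx":0,"ry":0,"rz":5,"grip":0.6},
    {"x":-7,"y":34,"z":0,"rx":0,"ry":0,"rz":5,"grip":0.6},
    {"x":-7,"y":34,"z":0,"rx":0,"ry":0,"rz":5,"grip":0.6},
    {"x":-7,"y":34,"z":0,"rx":0,"ry":0,"rz":5,"grip":0.6},
    {"x":-7,"y":34,"z":0,"rx":0,"ry":0,"rz":5,"grip":0.6},
    {"x":-7,"y":34,"z":0,"rx":0,"ry":0,"rz":6,"grip":0.6},
    {"x":-7,"y":34,"z":0,"rx":0,"ry":0,"rz":6,"grip":0.6},
    {"x":-7,"y":34,"z":0,"rx":0,"ry":0,"rz":6,"grip":0.6},
    {"x":-6,"y":38,"z":0,"rx":0,"ry":0,"rz":6,"grip":0.6},
    {"x":0,"y":0,"z":-15,"rx":0,"ry":0,"rz":0,"grip":0.6},
    {"x":0,"y":0,"z":-10,"rx":0,"ry":0,"rz":0,"grip":0.6},
    {"x":0,"y":0,"z":0,"rx":0,"ry":0,"rz":0,"grip":0.6},
    {"x":0,"y":0,"z":0,"rx":0,"ry":0,"rz":0,"grip":0.6},
    {"x":0,"y":0,"z":0,"rx":0,"ry":0,"rz":0,"grip":0.6},
    {"x":0,"y":0,"z":0,"rx":0,"ry":0,"rz":0,"grip":0.6},
  ],
)

```text
clock: 31.8
eef_pos: [0.4666, 0.0475, 0.0949]
eef_rot: [0.847, 0.531, 0.0, 0.0]
wrist_force: [0.6, -0.3, -0.1]
opening: 0.042
grasp_force: 41.0
```

```bash
python3 - <<'E'
from h import *
c=eyes.capture("wrist"); P=cloud(c); s=bot.state(); print(s["eef_pos"].round(4),s["eef_rot"].round(4))
z=s["eef_pos"][2]-.005; 
print(top(P,s["eef_pos"][:2],.0235,z-.0022,z+.004))
E
```

```text
[0.4667 0.0476 0.0951] [8.473e-01 5.311e-01 3.000e-04 3.000e-04]
(array([466.7,  48.3,  22. ]), 88.4, 1953)
```

>>> step_arm(
  targets=[
    {"x":0,"y":0.6,"z":-8,"rx":0,"ry":0,"rz":0,"grip":0.6},
    {"x":0,"y":0,"z":-6,"rx":0,"ry":0,"rz":0,"grip":0.6},
    {"x":0,"y":0,"z":0,"rx":0,"ry":0,"rz":0,"grip":0.6},
    {"x":0,"y":0,"z":0,"rx":0,"ry":0,"rz":0,"grip":0.6},
    {"x":0,"y":0,"z":-2,"rx":0,"ry":0,"rz":0,"grip":0.6},
    {"x":0,"y":0,"z":0,"rx":0,"ry":0,"rz":0,"grip":0.6},
    {"x":0,"y":0,"z":0,"rx":0,"ry":0,"rz":0,"grip":0.6},
  ],
)

```text
clock: 32.43
eef_pos: [0.466, 0.0492, 0.0787]
eef_rot: [0.847, 0.532, -0.0, -0.0]
wrist_force: [0.2, -0.5, -1.9]
opening: 0.0423
grasp_force: 41.0
```

>>> step_arm(
  targets=[
    {"x":0.5,"y":-0.3,"z":-2,"rx":0,"ry":0,"rz":0,"grip":0.6},
    {"x":0,"y":0,"z":0,"rx":0,"ry":0,"rz":0,"grip":0.6},
    {"x":0,"y":0,"z":0,"rx":0,"ry":0,"rz":0,"grip":0.6},
  ],
)

```text
clock: 32.68
eef_pos: [0.4665, 0.0489, 0.0766]
eef_rot: [0.847, 0.532, -0.0, -0.0]
wrist_force: [0.4, 0.6, -1.4]
opening: 0.0421
grasp_force: 41.0
```

>>> step_arm(
  targets=[
    {"x":0,"y":0,"z":-2,"rx":0,"ry":0,"rz":0,"grip":0.6},
    {"x":0,"y":0,"z":0,"rx":0,"ry":0,"rz":0,"grip":0.6},
    {"x":0,"y":0,"z":0,"rx":0,"ry":0,"rz":0,"grip":0.6},
  ],
)

```text
clock: 32.93
eef_pos: [0.4664, 0.0488, 0.0745]
eef_rot: [0.847, 0.532, -0.0, -0.0]
wrist_force: [-0.5, -0.9, -0.4]
opening: 0.0426
grasp_force: 41.0
```

>>> step_arm(
  targets=[
    {"x":0,"y":0,"z":-1.5,"rx":0,"ry":0,"rz":0,"grip":0.6},
    {"x":0,"y":0,"z":0,"rx":0,"ry":0,"rz":0,"grip":0.6},
    {"x":0,"y":0,"z":0,"rx":0,"ry":0,"rz":0,"grip":0.6},
  ],
)

```text
clock: 33.18
eef_pos: [0.4664, 0.0489, 0.0731]
eef_rot: [0.847, 0.532, -0.0, -0.0]
wrist_force: [-0.1, 0.4, -0.7]
opening: 0.0422
grasp_force: 41.0
```

>>> step_arm(
  targets=[
    {"x":0,"y":0,"z":-1.5,"rx":0,"ry":0,"rz":0,"grip":0.6},
    {"x":0,"y":0,"z":0,"rx":0,"ry":0,"rz":0,"grip":0.6},
    {"x":0,"y":0,"z":0,"rx":0,"ry":0,"rz":0,"grip":0.6},
  ],
)

```text
clock: 33.43
eef_pos: [0.4667, 0.0488, 0.0727]
eef_rot: [0.847, 0.532, -0.0, -0.0]
wrist_force: [-2.9, 0.1, 7.0]
opening: 0.0422
grasp_force: 41.7
```

>>> step_arm(
  targets=[
    {"x":0,"y":0,"z":-0.2,"rx":0,"ry":0,"rz":-7,"grip":0.6},
    {"x":0,"y":0,"z":-0.4,"rx":0,"ry":0,"rz":-7,"grip":0.6},
    {"x":0,"y":0,"z":-0.4,"rx":0,"ry":0,"rz":-7,"grip":0.6},
    {"x":0,"y":0,"z":-0.4,"rx":0,"ry":0,"rz":-7,"grip":0.6},
    {"x":0,"y":0,"z":-0.4,"rx":0,"ry":0,"rz":-7,"grip":0.6},
    {"x":0,"y":0,"z":-0.4,"rx":0,"ry":0,"rz":-7,"grip":0.6},
    {"x":0,"y":0,"z":0,"rx":0,"ry":0,"rz":0,"grip":0.6},
    {"x":0,"y":0,"z":0,"rx":0,"ry":0,"rz":0,"grip":0.6},
    {"x":0,"y":0,"z":0,"rx":0,"ry":0,"rz":0,"grip":0.6},
  ],
)

```text
clock: 34.18
eef_pos: [0.4669, 0.0489, 0.07]
eef_rot: [0.981, 0.194, 0.0, -0.0]
wrist_force: [-2.5, 0.5, 6.3]
opening: 0.0422
grasp_force: 43.2
```

The ring followed the thread down 2.7 mm. Release and look.

>>> step_arm(
  targets=[
    {"x":0,"y":0,"z":0,"rx":0,"ry":0,"rz":0,"grip":0.35},
    {"x":0,"y":0,"z":0,"rx":0,"ry":0,"rz":0,"grip":0.35},
    {"x":0,"y":0,"z":0,"rx":0,"ry":0,"rz":0,"grip":0.35},
    {"x":0,"y":0,"z":20,"rx":0,"ry":0,"rz":0,"grip":0.35},
    {"x":0,"y":0,"z":30,"rx":0,"ry":0,"rz":-6,"grip":0.35},
    {"x":-20,"y":0,"z":30,"rx":0,"ry":0,"rz":-6,"grip":0.35},
    {"x":-25,"y":0,"z":10,"rx":0,"ry":0,"rz":-6,"grip":0.35},
    {"x":-25,"y":0,"z":0,"rx":0,"ry":0,"rz":-4,"grip":0.35},
    {"x":0,"y":0,"z":0,"rx":0,"ry":0,"rz":0,"grip":0.35},
    {"x":0,"y":0,"z":0,"rx":0,"ry":0,"rz":0,"grip":0.35},
  ],
)

```text
clock: 35.02
eef_pos: [0.3955, 0.0488, 0.1591]
eef_rot: [1.0, 0.003, 0.0, 0.0]
wrist_force: [0.2, -0.0, 0.1]
opening: 0.0556
grasp_force: 0.0
```

```bash
cat > ang.py <<'E'
from h import *
import sys
def notch(P,B,zt):
    P=P.reshape(-1,3); P=P[~np.isnan(P).any(1)]; d=P[:,:2]-B; r=np.hypot(*d.T)*1e3; a=np.degrees(np.arctan2(d[:,1],d[:,0]))
    m=(r>17)&(r<21)&(P[:,2]<zt-.0025)&(P[:,2]>zt-.0055); h=np.radians(a[m]*4); print("notch ang mod 90:",round(np.degrees(np.angle(np.exp(1j*h).mean()))/4,1),"conf",abs(np.exp(1j*h).mean()).round(2),m.sum())
if __name__=="__main__":
    c=eyes.capture("wrist"); P=cloud(c); s=bot.state(); print(s["eef_pos"].round(4),s["eef_rot"].round(4),round(s["clock"],2))
    R=top(P,[.4669,.0489],.0235,.059,.070); print("ring",R); notch(P,np.array([.4669,.0489]),R[1]/1e3)
    N=top(P,[.5546,.057],.03,.040,.05); print("nut",N); notch(P,np.array([.5546,.057]),N[1]/1e3)
    print("barrel",top(P,[.4669,.0489],.045,.051,.057))
    uv=proj(c,[[.49,.0489,.055]])[0].astype(int); save(c,sys.argv[1],(max(uv[0]-130,0),max(uv[1]-110,0),uv[0]+130,uv[1]+100),2.8)
E
python3 ang.py ringin
```

```text
[0.3965 0.0488 0.1593] [1.0e+00 2.9e-03 5.0e-04 1.0e-04] 35.07
ring (array([467.4,  49.1,  21.9]), 63.0, 2035)
notch ang mod 90: -20.8 conf 0.88 346Traceback (most recent call last):
  File "ang.py", line 9, in <module>
    N=top(P,[.5546,.057],.03,.040,.05); print("nut",N); notch(P,np.array([.5546,.057]),N[1]/1e3)
  File "h.py", line 32, in top
    h=cv2.convexHull(np.float32(q[:,:2]*1e3))[:,0]
      ~~~~~~~~~~~~~~~~~~~~~~~~~~~~~~~~~~~~~~~^^^^^
TypeError: 'NoneType' object is not subscriptable
```

>>> step_arm(
  targets=[
    {"x":21,"y":-26,"z":3,"rx":0,"ry":0,"rz":0,"grip":0.35},
    {"x":21,"y":-26,"z":3,"rx":0,"ry":0,"rz":0,"grip":0.35},
    {"x":21,"y":-26,"z":3,"rx":0,"ry":0,"rz":0,"grip":0.35},
    {"x":21,"y":-26,"z":3,"rx":0,"ry":0,"rz":0,"grip":0.35},
    {"x":21,"y":-26,"z":3,"rx":0,"ry":0,"rz":0,"grip":0.35},
    {"x":21,"y":-26,"z":3,"rx":0,"ry":0,"rz":0,"grip":0.35},
    {"x":21,"y":-25,"z":3,"rx":0,"ry":0,"rz":0,"grip":0.35},
    {"x":0,"y":0,"z":0,"rx":0,"ry":0,"rz":0,"grip":0.35},
    {"x":0,"y":0,"z":0,"rx":0,"ry":0,"rz":0,"grip":0.35},
    {"x":0,"y":0,"z":0,"rx":0,"ry":0,"rz":0,"grip":0.35},
  ],
)

```text
clock: 35.9
eef_pos: [0.5433, -0.132, 0.1792]
eef_rot: [1.0, 0.002, -0.001, -0.001]
wrist_force: [-0.5, -0.4, -0.7]
opening: 0.0555
grasp_force: 0.0
```

```bash
python3 m.py .5452 -.1316 .03 .068 .078; python3 - <<'E'
from h import *
from ang import notch
import pickle
c=pickle.load(open("w2.pkl","rb")); P=cloud(c); notch(P,np.array([.5546,.057]),.0453)
c=pickle.load(open("c0.pkl","rb"))["scene"]; u,v=proj(c,[[.545,-.1316,.03]])[0].astype(int)
c2=pickle.load(open("w1.pkl","rb")); a=cv2.resize(c["img"][v-40:v+40,u-40:u+40],(400,400),interpolation=cv2.INTER_CUBIC)
w,h=proj(c2,[[.545,-.1316,.02]])[0].astype(int); b=cv2.resize(c2["img"][h-50:h+50,w-50:w+50],(400,400),interpolation=cv2.INTER_CUBIC)
cv2.imwrite("pics/span.png",np.hstack([a,b])[:,:,::-1])
E
```

```text
[ 0.5429 -0.1314  0.1792] [ 1.0e+00  2.7e-03 -1.1e-03 -6.0e-04] 35.95
[ 545.4 -132.5   17.9] 72.1 2122 d(mm) [ 2.5 -1.1]
[ 545.4 -132.5   17.9] 72.1 2122 d(mm) [ 2.5 -1.1]
notch ang mod 90: 14.6 conf 0.9 266
```

View pics/span.png

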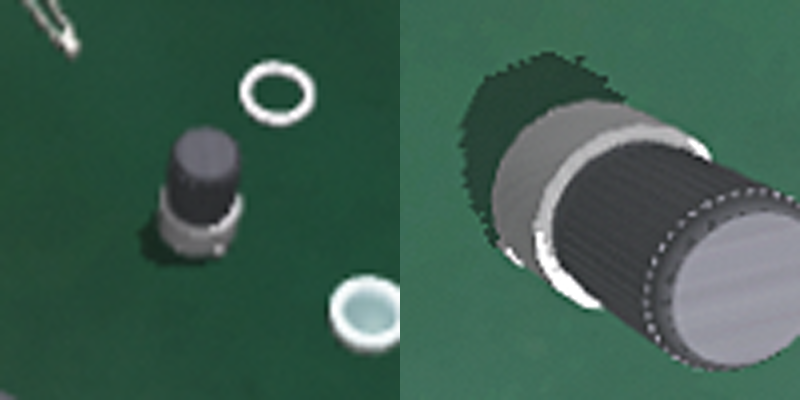

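The spanner stands upright. A pale tang shows under the shank at (220,250) in the left crop and at (510,257) in the right crop.

```bash
python3 - <<'E'
from h import *
import pickle
C=np.array([.5454,-.1325])
c=pickle.load(open("c0.pkl","rb"))["scene"]; u,v=proj(c,[[.545,-.1316,.03]])[0].astype(int)
X=plane(c,[[u-40+220/5,v-40+250/5]],.006)[0]; d=X[:2]-C; print((d*1e3).round(1),np.degrees(np.arctan2(d[1],d[0])))
c2=pickle.load(open("w1.pkl","rb")); w,h=proj(c2,[[.545,-.1316,.02]])[0].astype(int)
X=plane(c2,[[w-50+112/4,h-50+257/4]],.006)[0]; d=X[:2]-C; print((d*1e3).round(1),np.degrees(np.arctan2(d[1],d[0])))
E
```

```text
[-17.4   7.7] 156.12431116936608
[-20.8   4.7] 167.2269690849529
```

>>> step_arm(
  newtons=90,
  targets=[
    {"x":2,"y":-1,"z":-4,"rx":0,"ry":0,"rz":6.7,"grip":0.4},
    {"x":0,"y":0,"z":-6,"rx":0,"ry":0,"rz":6.7,"grip":0.4},
    {"x":0,"y":0,"z":-10,"rx":0,"ry":0,"rz":6.7,"grip":0.4},
    {"x":0,"y":0,"z":-10,"rx":0,"ry":0,"rz":6.7,"grip":0.4},
    {"x":0,"y":0,"z":-10,"rx":0,"ry":0,"rz":6.7,"grip":0.4},
    {"x":0,"y":0,"z":-10,"rx":0,"ry":0,"rz":6.7,"grip":0.4},
    {"x":0,"y":0,"z":-10,"rx":0,"ry":0,"rz":6.7,"grip":0.4},
    {"x":0,"y":0,"z":-10,"rx":0,"ry":0,"rz":6.7,"grip":0.4},
    {"x":0,"y":0,"z":-10,"rx":0,"ry":0,"rz":6.7,"grip":0.4},
    {"x":0,"y":0,"z":0,"rx":0,"ry":0,"rz":0,"grip":0.4},
    {"x":0,"y":0,"z":0,"rx":0,"ry":0,"rz":0,"grip":0.4},
    {"x":0,"y":0,"z":0,"rx":0,"ry":0,"rz":0,"grip":0.4},
    {"x":0,"y":0,"z":0,"rx":0,"ry":0,"rz":0,"grip":0.4},
  ],
)

```text
clock: 37.03
eef_pos: [0.546, -0.133, 0.1014]
eef_rot: [0.864, 0.504, 0.0, 0.001]
wrist_force: [0.3, -0.5, 0.3]
opening: 0.0514
grasp_force: 0.0
```

>>> step_arm(
  newtons=90,
  targets=[
    {"x":-0.5,"y":0.5,"z":-20,"rx":0,"ry":0,"rz":0,"grip":0.4},
    {"x":0,"y":0,"z":-20,"rx":0,"ry":0,"rz":0,"grip":0.4},
    {"x":0,"y":0,"z":-7,"rx":0,"ry":0,"rz":0,"grip":0.4},
    {"x":0,"y":0,"z":0,"rx":0,"ry":0,"rz":0,"grip":0.4},
    {"x":0,"y":0,"z":0,"rx":0,"ry":0,"rz":0,"grip":0.4},
    {"x":0,"y":0,"z":0,"rx":0,"ry":0,"rz":0,"grip":0.4},
    {"x":0,"y":0,"z":0,"rx":0,"ry":0,"rz":0,"grip":0.68},
    {"x":0,"y":0,"z":0,"rx":0,"ry":0,"rz":0,"grip":0.68},
    {"x":0,"y":0,"z":0,"rx":0,"ry":0,"rz":0,"grip":0.68},
    {"x":0,"y":0,"z":0,"rx":0,"ry":0,"rz":0,"grip":0.68},
    {"x":0,"y":0,"z":0,"rx":0,"ry":0,"rz":0,"grip":0.68},
  ],
)

```text
clock: 37.95
eef_pos: [0.5463, -0.1331, 0.0552]
eef_rot: [0.864, 0.504, 0.001, 0.001]
wrist_force: [-1.2, 1.1, 5.3]
opening: 0.0342
grasp_force: 89.2
```

>>> step_arm(
  targets=[
    {"x":0,"y":0,"z":15,"rx":0,"ry":0,"rz":0,"grip":0.68},
    {"x":0,"y":0,"z":30,"rx":0,"ry":0,"rz":0,"grip":0.68},
    {"x":0,"y":0,"z":25,"rx":0,"ry":0,"rz":0,"grip":0.68},
    {"x":1,"y":27,"z":0,"rx":0,"ry":0,"rz":6.5,"grip":0.68},
    {"x":1,"y":27,"z":0,"rx":0,"ry":0,"rz":6.5,"grip":0.68},
    {"x":1,"y":27,"z":0,"rx":0,"ry":0,"rz":6.5,"grip":0.68},
    {"x":1,"y":27,"z":0,"rx":0,"ry":0,"rz":6.5,"grip":0.68},
    {"x":1,"y":27,"z":0,"rx":0,"ry":0,"rz":6.5,"grip":0.68},
    {"x":1,"y":27,"z":0,"rx":0,"ry":0,"rz":6.5,"grip":0.68},
    {"x":2,"y":28,"z":0,"rx":0,"ry":0,"rz":6,"grip":0.68},
    {"x":0,"y":0,"z":0,"rx":0,"ry":0,"rz":0,"grip":0.68},
    {"x":0,"y":0,"z":0,"rx":0,"ry":0,"rz":0,"grip":0.68},
    {"x":0,"y":0,"z":0,"rx":0,"ry":0,"rz":0,"grip":0.68},
    {"x":0,"y":0,"z":0,"rx":0,"ry":0,"rz":0,"grip":0.68},
  ],
)

```text
clock: 39.12
eef_pos: [0.5528, 0.0565, 0.1232]
eef_rot: [0.605, 0.796, -0.0, -0.0]
wrist_force: [-1.1, 0.1, -1.5]
opening: 0.034
grasp_force: 89.7
```

```bash
python3 - <<'E'
from h import *
c=eyes.capture("wrist"); P=cloud(c); s=bot.state(); print(s["eef_pos"].round(4),s["eef_rot"].round(4))
z=s["eef_pos"][2]; q=P.reshape(-1,3); q=q[~np.isnan(q).any(1)]
m=(np.hypot(*(q[:,:2]-s["eef_pos"][:2]).T)<.0215)&(q[:,2]>z+.005)&(q[:,2]<z+.04); print(m.sum(),np.percentile(q[m,2],[5,50,95]))
zt=np.median(q[m,2]); print(top(P,s["eef_pos"][:2],.021,zt-.003,zt+.003))
sh=zt-.042; print(top(P,s["eef_pos"][:2],.026,sh-.003,sh+.003))
E
```

```text
[0.5529 0.0563 0.1233] [ 6.055e-01  7.958e-01 -2.000e-04 -0.000e+00]
9480 [0.13208725 0.14000859 0.14531296]
(array([552.8,  56.7,  18.5]), 140.0, 6884)
(array([550.1,  62.3,  15.9]), 98.2, 1237)
```

>>> step_arm(
  targets=[
    {"x":1.8,"y":0.5,"z":-10,"rx":0,"ry":0,"rz":0,"grip":0.68},
    {"x":0,"y":0,"z":-10,"rx":0,"ry":0,"rz":0,"grip":0.68},
    {"x":0,"y":0,"z":-2,"rx":0,"ry":0,"rz":0,"grip":0.68},
    {"x":0,"y":0,"z":0,"rx":0,"ry":0,"rz":0,"grip":0.68},
    {"x":0,"y":0,"z":0,"rx":0,"ry":0,"rz":0,"grip":0.68},
    {"x":0,"y":0,"z":0,"rx":0,"ry":0,"rz":0,"grip":0.68},
  ],
)

```text
clock: 39.67
eef_pos: [0.5548, 0.0577, 0.1013]
eef_rot: [0.605, 0.796, -0.0, -0.0]
wrist_force: [-0.4, 0.2, -1.7]
opening: 0.0341
grasp_force: 89.7
```

>>> step_arm(
  targets=[
    {"x":0,"y":0,"z":-2,"rx":0,"ry":0,"rz":0,"grip":0.68},
    {"x":0,"y":0,"z":0,"rx":0,"ry":0,"rz":0,"grip":0.68},
    {"x":0,"y":0,"z":0,"rx":0,"ry":0,"rz":0,"grip":0.68},
    {"x":0,"y":0,"z":0,"rx":0,"ry":0,"rz":0,"grip":0.68},
  ],
)

```text
clock: 40.0
eef_pos: [0.5548, 0.0579, 0.0996]
eef_rot: [0.605, 0.796, 0.0, 0.0]
wrist_force: [0.5, -0.4, -2.3]
opening: 0.0342
grasp_force: 89.7
```

>>> step_arm(
  targets=[
    {"x":0,"y":-0.5,"z":-2,"rx":0,"ry":0,"rz":0,"grip":0.68},
    {"x":0,"y":0,"z":0,"rx":0,"ry":0,"rz":0,"grip":0.68},
    {"x":0,"y":0,"z":0,"rx":0,"ry":0,"rz":0,"grip":0.68},
  ],
)

```text
clock: 40.25
eef_pos: [0.5546, 0.0573, 0.0973]
eef_rot: [0.605, 0.796, -0.0, -0.0]
wrist_force: [-0.0, 0.1, -1.8]
opening: 0.0341
grasp_force: 89.7
```

>>> step_arm(
  targets=[
    {"x":0,"y":0,"z":-2,"rx":0,"ry":0,"rz":0,"grip":0.68},
    {"x":0,"y":0,"z":0,"rx":0,"ry":0,"rz":0,"grip":0.68},
    {"x":0,"y":0,"z":0,"rx":0,"ry":0,"rz":0,"grip":0.68},
  ],
)

```text
clock: 40.5
eef_pos: [0.5552, 0.0573, 0.0963]
eef_rot: [0.605, 0.796, 0.0, 0.0]
wrist_force: [-1.4, 0.7, 3.7]
opening: 0.034
grasp_force: 90.4
```

>>> step_arm(
  targets=[
    {"x":0,"y":0,"z":-0.5,"rx":0,"ry":0,"rz":-3,"grip":0.68},
    {"x":0,"y":0,"z":0,"rx":0,"ry":0,"rz":-3,"grip":0.68},
    {"x":0,"y":0,"z":0,"rx":0,"ry":0,"rz":-3,"grip":0.68},
    {"x":0,"y":0,"z":0,"rx":0,"ry":0,"rz":0,"grip":0.68},
  ],
)

```text
clock: 40.83
eef_pos: [0.5554, 0.0577, 0.0957]
eef_rot: [0.666, 0.746, 0.001, 0.0]
wrist_force: [-1.5, 1.2, 2.7]
opening: 0.0343
grasp_force: 90.4
```

>>> step_arm(
  targets=[
    {"x":0,"y":0,"z":-0.5,"rx":0,"ry":0,"rz":-3,"grip":0.68},
    {"x":0,"y":0,"z":0,"rx":0,"ry":0,"rz":-3,"grip":0.68},
    {"x":0,"y":0,"z":0,"rx":0,"ry":0,"rz":0,"grip":0.68},
  ],
)

```text
clock: 41.08
eef_pos: [0.555, 0.057, 0.0942]
eef_rot: [0.703, 0.711, -0.0, 0.001]
wrist_force: [-0.2, -0.6, -1.7]
opening: 0.0342
grasp_force: 90.1
```

>>> step_arm(
  targets=[
    {"x":0,"y":0,"z":-1.5,"rx":0,"ry":0,"rz":0,"grip":0.68},
    {"x":0,"y":0,"z":-1,"rx":0,"ry":0,"rz":0,"grip":0.68},
    {"x":0,"y":0,"z":0,"rx":0,"ry":0,"rz":0,"grip":0.68},
    {"x":0,"y":0,"z":0,"rx":0,"ry":0,"rz":0,"grip":0.68},
  ],
)

```text
clock: 41.42
eef_pos: [0.5551, 0.057, 0.0925]
eef_rot: [0.703, 0.711, -0.0, 0.0]
wrist_force: [-1.3, -2.4, 4.3]
opening: 0.0339
grasp_force: 90.2
```

```bash
cat > st.py <<'E'
from h import *
s=bot.state(); q=s["eef_rot"]; print(s["eef_pos"].round(4),"yaw",round(2*np.degrees(np.arctan2(q[1],q[0])),1),"F",s["wrist_force"].round(1),"T",s["ft_torque"].round(3),"op",round(s["opening"],4),round(s["clock"],2),s["qpos"].round(2))
E
python3 st.py
```

```text
[0.5551 0.057  0.0925] yaw 90.6 F [-1.3 -2.4  4.3] T [-0.333  0.276  0.092] op 0.0339 41.42 [-0.02  0.26  1.88 -0.    1.   -0.03]
```

>>> step_arm(
  targets=[
    {"x":0,"y":0,"z":-0.2,"rx":0,"ry":0,"rz":-7,"grip":0.68},
    {"x":0,"y":0,"z":-0.2,"rx":0,"ry":0,"rz":-7,"grip":0.68},
    {"x":0,"y":0,"z":-0.2,"rx":0,"ry":0,"rz":-7,"grip":0.68},
    {"x":0,"y":0,"z":-0.2,"rx":0,"ry":0,"rz":-7,"grip":0.68},
    {"x":0,"y":0,"z":-0.2,"rx":0,"ry":0,"rz":-7,"grip":0.68},
    {"x":0,"y":0,"z":-0.2,"rx":0,"ry":0,"rz":-7,"grip":0.68},
    {"x":0,"y":0,"z":-0.2,"rx":0,"ry":0,"rz":-7,"grip":0.68},
    {"x":0,"y":0,"z":-0.2,"rx":0,"ry":0,"rz":-7,"grip":0.68},
    {"x":0,"y":0,"z":0,"rx":0,"ry":0,"rz":0,"grip":0.68},
    {"x":0,"y":0,"z":0,"rx":0,"ry":0,"rz":0,"grip":0.68},
    {"x":0,"y":0,"z":0,"rx":0,"ry":0,"rz":0,"grip":0.68},
  ],
)

```text
clock: 42.33
eef_pos: [0.5551, 0.0575, 0.091]
eef_rot: [0.955, 0.298, 0.0, -0.0]
wrist_force: [-0.8, -1.3, 5.9]
opening: 0.034
grasp_force: 90.4
```

```bash
python3 st.py
```

```text
[0.5551 0.0575 0.091 ] yaw 34.7 F [-0.8 -1.3  5.9] T [-0.144  0.378 -0.025] op 0.034 42.33 [-0.02  0.26  1.88  0.    1.    0.94]
```

>>> step_arm(
  targets=[
    {"x":0,"y":0,"z":-0.2,"rx":0,"ry":0,"rz":-6,"grip":0.68},
    {"x":0,"y":0,"z":0,"rx":0,"ry":0,"rz":0,"grip":0.68},
    {"x":0,"y":0,"z":0,"rx":0,"ry":0,"rz":0,"grip":0.68},
    {"x":0,"y":0,"z":0,"rx":0,"ry":0,"rz":1,"grip":0.68},
    {"x":0,"y":0,"z":10,"rx":0,"ry":0,"rz":0,"grip":0.68},
    {"x":0,"y":0,"z":30,"rx":0,"ry":0,"rz":0,"grip":0.68},
    {"x":0,"y":0,"z":30,"rx":0,"ry":0,"rz":0,"grip":0.68},
    {"x":-40,"y":0,"z":0,"rx":0,"ry":0,"rz":0,"grip":0.68},
    {"x":-40,"y":0,"z":0,"rx":0,"ry":0,"rz":0,"grip":0.68},
    {"x":-7,"y":-8,"z":0,"rx":0,"ry":0,"rz":0,"grip":0.68},
    {"x":0,"y":0,"z":0,"rx":0,"ry":0,"rz":0,"grip":0.68},
    {"x":0,"y":0,"z":0,"rx":0,"ry":0,"rz":0,"grip":0.68},
    {"x":0,"y":0,"z":0,"rx":0,"ry":0,"rz":0,"grip":0.68},
  ],
)

```text
clock: 43.42
eef_pos: [0.4688, 0.0494, 0.1606]
eef_rot: [0.967, 0.255, 0.001, -0.0]
wrist_force: [0.5, 0.4, -1.4]
opening: 0.0339
grasp_force: 90.1
```

```bash
python3 - <<'E'
from h import *
from ang import notch
import st
c=eyes.capture("wrist"); P=cloud(c); N=top(P,[.5546,.057],.03,.038,.05); print("nut",N); notch(P,np.array([.5546,.057]),N[1]/1e3)
print("ring",top(P,[.4669,.0489],.0235,.059,.068))
s=bot.state();z=s["eef_pos"][2]; print(top(P,s["eef_pos"][:2],.021,z+.0145,z+.0195))
E
```

```text
[0.4688 0.0494 0.1606] yaw 29.6 F [ 0.5  0.4 -1.4] T [ 0.001 -0.013  0.04 ] op 0.0339 43.42 [-0.04 -0.02  2.04  0.    1.11  1.01]
nut (array([554.3,  57. ,  22.1]), 43.5, 2020)
notch ang mod 90: 41.4 conf 0.89 291
ring (array([470.8,  50.6,  19.2]), 62.9, 939)
(array([469. ,  49.3,  18.1]), 177.6, 6627)
```

The nut is at about 2.5 rad, so it is well tightened. Now I'll turn the spanner back in the air, over the ring.

>>> step_arm(
  targets=[
    {"x":-1.8,"y":-0.3,"z":0,"rx":0,"ry":0,"rz":7,"grip":0.68},
    {"x":0,"y":0,"z":0,"rx":0,"ry":0,"rz":7,"grip":0.68},
    {"x":0,"y":0,"z":0,"rx":0,"ry":0,"rz":7,"grip":0.68},
    {"x":0,"y":0,"z":0,"rx":0,"ry":0,"rz":7,"grip":0.68},
    {"x":0,"y":0,"z":0,"rx":0,"ry":0,"rz":7,"grip":0.68},
    {"x":0,"y":0,"z":0,"rx":0,"ry":0,"rz":7,"grip":0.68},
    {"x":0,"y":0,"z":0,"rx":0,"ry":0,"rz":7,"grip":0.68},
    {"x":0,"y":0,"z":0,"rx":0,"ry":0,"rz":7,"grip":0.68},
    {"x":0,"y":0,"z":0,"rx":0,"ry":0,"rz":7,"grip":0.68},
    {"x":0,"y":0,"z":0,"rx":0,"ry":0,"rz":7,"grip":0.68},
    {"x":0,"y":0,"z":0,"rx":0,"ry":0,"rz":7,"grip":0.68},
    {"x":0,"y":0,"z":0,"rx":0,"ry":0,"rz":7,"grip":0.68},
    {"x":0,"y":0,"z":0,"rx":0,"ry":0,"rz":7,"grip":0.68},
    {"x":0,"y":0,"z":0,"rx":0,"ry":0,"rz":7,"grip":0.68},
    {"x":0,"y":0,"z":0,"rx":0,"ry":0,"rz":7,"grip":0.68},
    {"x":0,"y":0,"z":-5,"rx":0,"ry":0,"rz":7,"grip":0.68},
    {"x":0,"y":0,"z":-10,"rx":0,"ry":0,"rz":7,"grip":0.68},
    {"x":0,"y":0,"z":-10,"rx":0,"ry":0,"rz":7,"grip":0.68},
    {"x":0,"y":0,"z":-8,"rx":0,"ry":0,"rz":0,"grip":0.68},
    {"x":0,"y":0,"z":0,"rx":0,"ry":0,"rz":0,"grip":0.68},
  ],
)

```text
clock: 45.13
eef_pos: [0.4654, 0.0492, 0.1254]
eef_rot: [0.213, 0.977, -0.0, -0.002]
wrist_force: [-0.6, 0.0, -0.9]
opening: 0.0339
grasp_force: 89.9
```

>>> step_arm(
  targets=[
    {"x":0,"y":0,"z":0,"rx":0,"ry":0,"rz":0,"grip":0.68},
    {"x":0,"y":0,"z":0,"rx":0,"ry":0,"rz":0,"grip":0.68},
    {"x":0,"y":0,"z":0,"rx":0,"ry":0,"rz":0,"grip":0.68},
  ],
)

```text
clock: 45.38
eef_pos: [0.4668, 0.049, 0.1279]
eef_rot: [0.212, 0.977, 0.0, 0.001]
wrist_force: [-0.2, -0.7, -1.9]
opening: 0.0339
grasp_force: 89.9
```

```bash
python3 - <<'E'
from h import *
import st
c=eyes.capture("wrist"); P=cloud(c)
s=bot.state();z=s["eef_pos"][2]; print(top(P,s["eef_pos"][:2],.021,z+.0145,z+.0195))
E
```

```text
[0.4668 0.049  0.1279] yaw 155.5 F [-0.2 -0.7 -1.9] T [0.04  0.037 0.021] op 0.0339 45.38 [-0.05  0.03  2.07  0.    1.04 -1.19]
(array([465.6,  49.2,  18. ]), 144.7, 6560)
```

>>> step_arm(
  targets=[
    {"x":0.4,"y":0,"z":-6,"rx":0,"ry":0,"rz":0,"grip":0.68},
    {"x":0,"y":0,"z":-5,"rx":0,"ry":0,"rz":0,"grip":0.68},
    {"x":0,"y":0,"z":0,"rx":0,"ry":0,"rz":0,"grip":0.68},
    {"x":0,"y":0,"z":0,"rx":0,"ry":0,"rz":0,"grip":0.68},
    {"x":0,"y":0,"z":0,"rx":0,"ry":0,"rz":0,"grip":0.68},
  ],
)

```text
clock: 45.85
eef_pos: [0.4662, 0.049, 0.116]
eef_rot: [0.212, 0.977, -0.0, -0.0]
wrist_force: [-0.5, -0.2, -1.0]
opening: 0.0344
grasp_force: 89.9
```

>>> step_arm(
  targets=[
    {"x":0,"y":0,"z":-2,"rx":0,"ry":0,"rz":0,"grip":0.68},
    {"x":0,"y":0,"z":0,"rx":0,"ry":0,"rz":0,"grip":0.68},
    {"x":0,"y":0,"z":0,"rx":0,"ry":0,"rz":0,"grip":0.68},
  ],
)

```text
clock: 46.1
eef_pos: [0.4664, 0.049, 0.1142]
eef_rot: [0.212, 0.977, -0.0, 0.0]
wrist_force: [0.1, -0.4, -1.4]
opening: 0.0337
grasp_force: 89.9
```

>>> step_arm(
  targets=[
    {"x":0,"y":0,"z":-1.5,"rx":0,"ry":0,"rz":0,"grip":0.68},
    {"x":0,"y":0,"z":0,"rx":0,"ry":0,"rz":0,"grip":0.68},
    {"x":0,"y":0,"z":0,"rx":0,"ry":0,"rz":0,"grip":0.68},
  ],
)

```text
clock: 46.35
eef_pos: [0.4668, 0.0493, 0.1135]
eef_rot: [0.212, 0.977, 0.0, 0.0]
wrist_force: [-1.0, 0.8, 4.4]
opening: 0.0342
grasp_force: 90.8
```

>>> step_arm(
  targets=[
    {"x":0,"y":0,"z":-0.5,"rx":0,"ry":0,"rz":-3,"grip":0.68},
    {"x":0,"y":0,"z":0,"rx":0,"ry":0,"rz":-3,"grip":0.68},
    {"x":0,"y":0,"z":0,"rx":0,"ry":0,"rz":0,"grip":0.68},
  ],
)

```text
clock: 46.6
eef_pos: [0.4667, 0.0493, 0.113]
eef_rot: [0.263, 0.965, 0.0, 0.0]
wrist_force: [-2.2, 0.5, 4.6]
opening: 0.034
grasp_force: 90.9
```

>>> step_arm(
  targets=[
    {"x":0,"y":0,"z":0,"rx":0,"ry":0,"rz":-3,"grip":0.68},
    {"x":0,"y":0,"z":0,"rx":0,"ry":0,"rz":0,"grip":0.68},
  ],
)

```text
clock: 46.77
eef_pos: [0.4668, 0.0492, 0.1129]
eef_rot: [0.288, 0.958, 0.0, 0.0]
wrist_force: [-1.9, 0.9, 5.2]
opening: 0.0343
grasp_force: 90.8
```

>>> step_arm(
  targets=[
    {"x":0,"y":0,"z":0,"rx":0,"ry":0,"rz":-3,"grip":0.68},
    {"x":0,"y":0,"z":0,"rx":0,"ry":0,"rz":0,"grip":0.68},
  ],
)

```text
clock: 46.93
eef_pos: [0.4668, 0.0492, 0.1127]
eef_rot: [0.312, 0.95, 0.0, 0.0]
wrist_force: [-2.3, 2.2, 4.6]
opening: 0.0341
grasp_force: 90.8
```

The ring seems to be turning along with the riding spanner. I'll lift, turn 8°, and seat it again.

>>> step_arm(
  targets=[
    {"x":0,"y":0,"z":4,"rx":0,"ry":0,"rz":0,"grip":0.68},
    {"x":0,"y":0,"z":0,"rx":0,"ry":0,"rz":-5,"grip":0.68},
    {"x":0,"y":0,"z":0,"rx":0,"ry":0,"rz":-3.5,"grip":0.68},
    {"x":0,"y":0,"z":0,"rx":0,"ry":0,"rz":0,"grip":0.68},
    {"x":0,"y":0,"z":-2.5,"rx":0,"ry":0,"rz":0,"grip":0.68},
    {"x":0,"y":0,"z":-2,"rx":0,"ry":0,"rz":0,"grip":0.68},
    {"x":0,"y":0,"z":0,"rx":0,"ry":0,"rz":0,"grip":0.68},
    {"x":0,"y":0,"z":0,"rx":0,"ry":0,"rz":0,"grip":0.68},
  ],
)

```text
clock: 47.6
eef_pos: [0.4662, 0.0489, 0.1112]
eef_rot: [0.382, 0.924, -0.0, -0.0]
wrist_force: [0.5, -0.9, -2.8]
opening: 0.034
grasp_force: 90.4
```

>>> step_arm(
  targets=[
    {"x":0,"y":0,"z":-1.5,"rx":0,"ry":0,"rz":0,"grip":0.68},
    {"x":0,"y":0,"z":-1,"rx":0,"ry":0,"rz":0,"grip":0.68},
    {"x":0,"y":0,"z":0,"rx":0,"ry":0,"rz":0,"grip":0.68},
    {"x":0,"y":0,"z":0,"rx":0,"ry":0,"rz":0,"grip":0.68},
  ],
)

```text
clock: 47.93
eef_pos: [0.4665, 0.0491, 0.1093]
eef_rot: [0.382, 0.924, 0.0, -0.0]
wrist_force: [-1.1, 0.4, 0.5]
opening: 0.0341
grasp_force: 90.3
```

>>> step_arm(
  targets=[
    {"x":0,"y":0,"z":-0.5,"rx":0,"ry":0,"rz":-7,"grip":0.68},
    {"x":0,"y":0,"z":-0.5,"rx":0,"ry":0,"rz":-7,"grip":0.68},
    {"x":0,"y":0,"z":-0.5,"rx":0,"ry":0,"rz":-7,"grip":0.68},
    {"x":0,"y":0,"z":-0.5,"rx":0,"ry":0,"rz":-7,"grip":0.68},
    {"x":0,"y":0,"z":-0.5,"rx":0,"ry":0,"rz":-7,"grip":0.68},
    {"x":0,"y":0,"z":-0.5,"rx":0,"ry":0,"rz":-7,"grip":0.68},
    {"x":0,"y":0,"z":-0.5,"rx":0,"ry":0,"rz":-7,"grip":0.68},
    {"x":0,"y":0,"z":-0.5,"rx":0,"ry":0,"rz":-7,"grip":0.68},
    {"x":0,"y":0,"z":-0.4,"rx":0,"ry":0,"rz":-7,"grip":0.68},
    {"x":0,"y":0,"z":-0.4,"rx":0,"ry":0,"rz":-7,"grip":0.68},
    {"x":0,"y":0,"z":0,"rx":0,"ry":0,"rz":0,"grip":0.68},
    {"x":0,"y":0,"z":0,"rx":0,"ry":0,"rz":0,"grip":0.68},
  ],
)

```text
clock: 48.93
eef_pos: [0.4668, 0.049, 0.1046]
eef_rot: [0.842, 0.539, 0.0, 0.0]
wrist_force: [0.5, 0.5, 0.4]
opening: 0.0341
grasp_force: 90.3
```

```bash
python3 st.py
```

```text
[0.4668 0.049  0.1046] yaw 65.3 F [0.5 0.5 0.4] T [-0.006 -0.138  0.034] op 0.0341 48.93 [-0.05  0.07  2.08 -0.    0.99  0.39]
```

>>> step_arm(
  targets=[
    {"x":0,"y":0,"z":-0.4,"rx":0,"ry":0,"rz":-6,"grip":0.68},
    {"x":0,"y":0,"z":-0.4,"rx":0,"ry":0,"rz":-6,"grip":0.68},
    {"x":0,"y":0,"z":-0.2,"rx":0,"ry":0,"rz":-6,"grip":0.68},
    {"x":0,"y":0,"z":0,"rx":0,"ry":0,"rz":0,"grip":0.68},
  ],
)

```text
clock: 49.27
eef_pos: [0.4673, 0.049, 0.1042]
eef_rot: [0.917, 0.4, 0.001, 0.0]
wrist_force: [0.3, -0.1, 3.0]
opening: 0.0339
grasp_force: 90.3
```

```bash
python3 st.py
```

```text
[0.4673 0.049  0.1042] yaw 47.1 F [ 0.3 -0.1  3. ] T [-0.089 -0.051  0.002] op 0.0339 49.27 [-0.05  0.07  2.08 -0.    0.99  0.7 ]
```

>>> step_arm(
  targets=[
    {"x":0,"y":0,"z":0,"rx":0,"ry":0,"rz":-4,"grip":0.68},
    {"x":0,"y":0,"z":0,"rx":0,"ry":0,"rz":-4,"grip":0.68},
    {"x":0,"y":0,"z":0,"rx":0,"ry":0,"rz":0,"grip":0.68},
  ],
)

```text
clock: 49.52
eef_pos: [0.4674, 0.0489, 0.1042]
eef_rot: [0.942, 0.336, 0.001, 0.0]
wrist_force: [-0.7, -0.3, 3.6]
opening: 0.034
grasp_force: 90.3
```

```bash
python3 st.py
```

```text
[0.4674 0.0489 0.1042] yaw 39.3 F [-0.7 -0.3  3.6] T [-0.083 -0.183  0.001] op 0.034 49.52 [-0.05  0.07  2.08 -0.    0.99  0.84]
```

>>> step_arm(
  targets=[
    {"x":0,"y":0,"z":0,"rx":0,"ry":0,"rz":-4,"grip":0.68},
    {"x":0,"y":0,"z":0,"rx":0,"ry":0,"rz":-4,"grip":0.68},
    {"x":0,"y":0,"z":0,"rx":0,"ry":0,"rz":0,"grip":0.68},
  ],
)

```text
clock: 49.77
eef_pos: [0.4669, 0.0488, 0.1041]
eef_rot: [0.963, 0.27, 0.0, 0.001]
wrist_force: [0.1, -1.0, 5.4]
opening: 0.0341
grasp_force: 90.5
```

```bash
echo 'print("tau6",s["tau"][5].round(3))' >> st.py; python3 st.py
```

```text
[0.4669 0.0488 0.1041] yaw 31.3 F [ 0.1 -1.   5.4] T [-0.296  0.082  0.111] op 0.0341 49.77 [-0.05  0.07  2.08 -0.    0.99  0.98]
tau6 0.543
```

>>> step_arm(
  targets=[
    {"x":0,"y":0,"z":0,"rx":0,"ry":0,"rz":-2,"grip":0.68},
    {"x":0,"y":0,"z":0,"rx":0,"ry":0,"rz":0,"grip":0.68},
  ],
)

```text
clock: 49.93
eef_pos: [0.4669, 0.049, 0.1041]
eef_rot: [0.967, 0.254, 0.0, 0.0]
wrist_force: [-1.1, 0.1, 6.1]
opening: 0.0338
grasp_force: 90.6
```

```bash
python3 st.py
```

```text
[0.4669 0.049  0.1041] yaw 29.4 F [-1.1  0.1  6.1] T [-0.1    0.101  0.329] op 0.0338 49.93 [-0.04  0.07  2.08 -0.    0.99  1.01]
tau6 0.474
```

>>> step_arm(
  targets=[
    {"x":0,"y":0,"z":0,"rx":0,"ry":0,"rz":0,"grip":0.68},
  ],
)

```text
clock: 50.02
eef_pos: [0.4668, 0.0489, 0.1041]
eef_rot: [0.967, 0.254, 0.0, 0.0]
wrist_force: [-1.2, 0.7, 5.3]
opening: 0.0341
grasp_force: 90.6
```

```bash
python3 - <<'E'
from h import *
for i in range(4):
    s=bot.state(); q=s["eef_rot"]; print(s["ft_torque"].round(3),s["tau"][5].round(3),round(2*np.degrees(np.arctan2(q[1],q[0])),2),s["wrist_force"].round(1),s["eef_pos"].round(4)); eyes.capture("wrist")
E
```

```text
[-0.13   0.17   0.278] 0.318 29.47 [-1.2  0.7  5.3] [0.4668 0.0489 0.1041]
[-0.078  0.151  0.304] 0.308 29.47 [-1.5  0.1  5.4] [0.4669 0.0489 0.1041]
[-0.089  0.119  0.317] 0.306 29.47 [-0.8  0.1  6.1] [0.4669 0.0489 0.1041]
[-0.062  0.202  0.332] 0.306 29.47 [-1.6 -0.4  5.5] [0.4668 0.0489 0.1041]
```

Torque has settled at about 0.3 N m, so the ring is tight. I'll relieve the spanner, lift it, and stand it at its old place.

>>> step_arm(
  targets=[
    {"x":0,"y":0,"z":0,"rx":0,"ry":0,"rz":1.5,"grip":0.68},
    {"x":0,"y":0,"z":0,"rx":0,"ry":0,"rz":0.5,"grip":0.68},
    {"x":0,"y":0,"z":5,"rx":0,"ry":0,"rz":0,"grip":0.68},
    {"x":0,"y":0,"z":20,"rx":0,"ry":0,"rz":0,"grip":0.68},
    {"x":0,"y":0,"z":20,"rx":0,"ry":0,"rz":0,"grip":0.68},
    {"x":10,"y":-26,"z":0,"rx":0,"ry":0,"rz":0,"grip":0.68},
    {"x":10,"y":-26,"z":0,"rx":0,"ry":0,"rz":0,"grip":0.68},
    {"x":10,"y":-26,"z":0,"rx":0,"ry":0,"rz":0,"grip":0.68},
    {"x":12,"y":-26,"z":0,"rx":0,"ry":0,"rz":0,"grip":0.68},
    {"x":12,"y":-26,"z":-20,"rx":0,"ry":0,"rz":0,"grip":0.68},
    {"x":12,"y":-26,"z":-20,"rx":0,"ry":0,"rz":0,"grip":0.68},
    {"x":12,"y":-26,"z":-20,"rx":0,"ry":0,"rz":0,"grip":0.68},
    {"x":0,"y":0,"z":-20,"rx":0,"ry":0,"rz":0,"grip":0.68},
    {"x":0,"y":0,"z":0,"rx":0,"ry":0,"rz":0,"grip":0.68},
    {"x":0,"y":0,"z":0,"rx":0,"ry":0,"rz":0,"grip":0.68},
    {"x":0,"y":0,"z":0,"rx":0,"ry":0,"rz":0,"grip":0.68},
  ],
)

```text
clock: 51.55
eef_pos: [0.5438, -0.1322, 0.0684]
eef_rot: [0.963, 0.269, -0.0, -0.001]
wrist_force: [0.7, -0.6, -1.4]
opening: 0.0342
grasp_force: 90.4
```

>>> step_arm(
  targets=[
    {"x":0,"y":0,"z":-6,"rx":0,"ry":0,"rz":0,"grip":0.68},
    {"x":0,"y":0,"z":-4,"rx":0,"ry":0,"rz":0,"grip":0.68},
    {"x":0,"y":0,"z":0,"rx":0,"ry":0,"rz":0,"grip":0.68},
    {"x":0,"y":0,"z":0,"rx":0,"ry":0,"rz":0,"grip":0.68},
    {"x":0,"y":0,"z":0,"rx":0,"ry":0,"rz":0,"grip":0.68},
  ],
)

```text
clock: 51.97
eef_pos: [0.5446, -0.1327, 0.0588]
eef_rot: [0.963, 0.268, 0.0, 0.0]
wrist_force: [0.7, 0.5, -1.2]
opening: 0.0343
grasp_force: 90.4
```

>>> step_arm(
  targets=[
    {"x":0,"y":0,"z":-1.5,"rx":0,"ry":0,"rz":0,"grip":0.68},
    {"x":0,"y":0,"z":0,"rx":0,"ry":0,"rz":0,"grip":0.68},
    {"x":0,"y":0,"z":0,"rx":0,"ry":0,"rz":0,"grip":0.68},
  ],
)

```text
clock: 52.22
eef_pos: [0.5444, -0.1329, 0.0569]
eef_rot: [0.963, 0.268, 0.0, 0.0]
wrist_force: [0.2, 0.4, -2.8]
opening: 0.0349
grasp_force: 90.4
```

>>> step_arm(
  targets=[
    {"x":0,"y":0,"z":-1.5,"rx":0,"ry":0,"rz":0,"grip":0.68},
    {"x":0,"y":0,"z":0,"rx":0,"ry":0,"rz":0,"grip":0.68},
    {"x":0,"y":0,"z":0,"rx":0,"ry":0,"rz":0,"grip":0.68},
  ],
)

```text
clock: 52.47
eef_pos: [0.5445, -0.133, 0.0554]
eef_rot: [0.963, 0.268, 0.0, 0.0]
wrist_force: [-0.9, -0.1, -1.1]
opening: 0.034
grasp_force: 90.4
```

>>> step_arm(
  targets=[
    {"x":0,"y":0,"z":-1,"rx":0,"ry":0,"rz":0,"grip":0.68},
    {"x":0,"y":0,"z":0,"rx":0,"ry":0,"rz":0,"grip":0.68},
    {"x":0,"y":0,"z":0,"rx":0,"ry":0,"rz":0,"grip":0.68},
  ],
)

```text
clock: 52.72
eef_pos: [0.5446, -0.133, 0.0553]
eef_rot: [0.963, 0.268, -0.0, -0.0]
wrist_force: [-2.7, 1.5, 6.3]
opening: 0.034
grasp_force: 91.1
```

>>> step_arm(
  targets=[
    {"x":0,"y":0,"z":-0.5,"rx":0,"ry":0,"rz":0,"grip":0.68},
    {"x":0,"y":0,"z":0,"rx":0,"ry":0,"rz":0,"grip":0.68},
    {"x":0,"y":0,"z":0,"rx":0,"ry":0,"rz":0,"grip":0.68},
  ],
)

```text
clock: 52.97
eef_pos: [0.5447, -0.133, 0.0552]
eef_rot: [0.963, 0.268, -0.0, -0.0]
wrist_force: [-3.6, 0.9, 8.4]
opening: 0.0343
grasp_force: 91.4
```

Contact. Release, rise, and look at the result.

>>> step_arm(
  targets=[
    {"x":0,"y":0,"z":1,"rx":0,"ry":0,"rz":0,"grip":0.4},
    {"x":0,"y":0,"z":0,"rx":0,"ry":0,"rz":0,"grip":0.35},
    {"x":0,"y":0,"z":0,"rx":0,"ry":0,"rz":0,"grip":0.35},
    {"x":0,"y":0,"z":0,"rx":0,"ry":0,"rz":0,"grip":0.35},
    {"x":0,"y":0,"z":20,"rx":0,"ry":0,"rz":0,"grip":0.35},
    {"x":0,"y":0,"z":40,"rx":0,"ry":0,"rz":0,"grip":0.35},
    {"x":0,"y":0,"z":40,"rx":0,"ry":0,"rz":0,"grip":0.35},
    {"x":-16,"y":25,"z":10,"rx":0,"ry":0,"rz":-5,"grip":0.35},
    {"x":-25,"y":26,"z":0,"rx":0,"ry":0,"rz":-6,"grip":0.35},
    {"x":-25,"y":26,"z":0,"rx":0,"ry":0,"rz":-6,"grip":0.35},
    {"x":-25,"y":26,"z":0,"rx":0,"ry":0,"rz":-6,"grip":0.35},
    {"x":-20,"y":26,"z":0,"rx":0,"ry":0,"rz":-6,"grip":0.35},
    {"x":0,"y":25,"z":0,"rx":0,"ry":0,"rz":0,"grip":0.35},
    {"x":0,"y":15,"z":0,"rx":0,"ry":0,"rz":0,"grip":0.35},
    {"x":0,"y":0,"z":0,"rx":0,"ry":0,"rz":0,"grip":0.35},
    {"x":0,"y":0,"z":0,"rx":0,"ry":0,"rz":0,"grip":0.35},
    {"x":0,"y":0,"z":0,"rx":0,"ry":0,"rz":0,"grip":0.35},
  ],
)

```text
clock: 54.38
eef_pos: [0.4336, 0.0356, 0.1648]
eef_rot: [1.0, 0.018, 0.0, 0.0]
wrist_force: [0.6, -0.3, -0.3]
opening: 0.0556
grasp_force: 0.0
```

```bash
python3 - <<'E'
from h import *
from ang import notch
import st
c=eyes.capture("wrist"); P=cloud(c)
B=np.array([.4669,.0489]); print("ring",top(P,B,.0225,.0535,.062)); notch(P,B,.0573)
print("nut",top(P,[.5546,.057],.03,.038,.05)); notch(P,np.array([.5546,.057]),.0435)
save(c,"final",None,1.4); t=eyes.capture("top"); T=cloud(t); print("spanner",top(T,[.545,-.132],.03,.068,.08)); print("barrel flange",)
save(t,"ftop",(80,60,480,330),2)
E
```

```text
[0.4336 0.0356 0.1648] yaw 2.1 F [ 0.6 -0.3 -0.3] T [0.021 0.02  0.037] op 0.0556 54.38 [-0.08 -0.11  2.12 -0.    1.13  1.46]
tau6 -0.001
ring (array([466.7,  49.3,  21.9]), 57.1, 1529)
notch ang mod 90: 44.5 conf 0.88 277
nut (array([552. ,  56.8,  20.3]), 43.5, 1399)
notch ang mod 90: 40.3 conf 0.9 151
spanner (array([ 543.1, -132.4,   16.8]), 72.2, 145)
barrel flange
```

View pics/final.png

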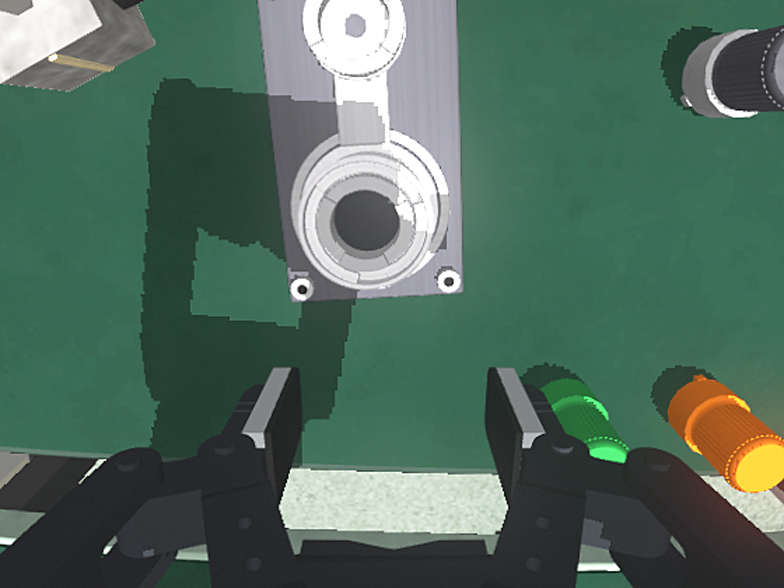

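View pics/ftop.png

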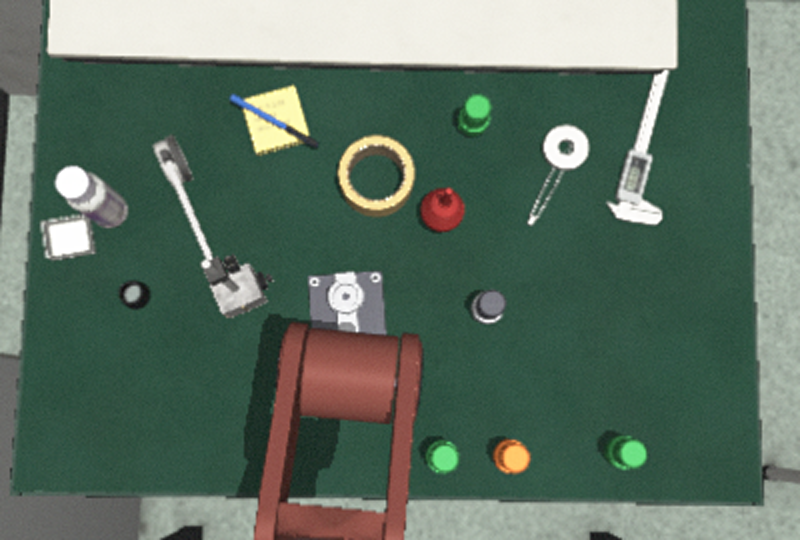

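The ring seats 16 mm below the mouth at (365,220), the nut is tight, the spanner stands upright at (488,305) in the top view, and the bystanders look unmoved. Handing in.

```bash
python3 -c "
from cell import workorder; print(workorder.close_job())"
```

```text
the job is handed in; nothing more can be done
None
```

The lens barrel is assembled and the job handed in: clamp nut at about 2.5 rad, lens, two spacers and filter flat in the bore, retaining ring tight at about 0.3 N m (the top of your range), and the spanner upright on the bench.

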